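# Slide the top spoon rest off its pile and home into the tea tray

## Task

Lay out a spoon rest: with light fingertip pressure slide only the top one forward out of the open front of its bin, keeping it level on the pile and not lifting it until it is drawn clear, then take it to the tray and slide it into the moulded bay, flat and fully home against the bay's closed end. It is brittle glazed ware, so never lean hard on the pile or ram or drop the rest on the tray, and leave the other rests and everything else as they stand.

Things in the scene. Friction and masses are not known exactly. Their poses are not given: they have to be found in the camera images.
- rest4_mid (a point): the TOP one of five equal spoon rests piled in the bin: flat glazed stoneware slab 120 (its x) x 56 (y) x 10 mm (z), about 0.15 kg, a faint dish and groove on top. The point is its centre; its top face is 5 mm higher. In the pile its x points out of the bin's open front. Glazed faces slide on one another (friction about 0.35); fingertips grip them better, so a press of 4 to 12 N drags it.
- rest3_mid (a point): the second rest of the pile, same slab, centre point; must stay
- rest2_mid (a point): the third rest, centre point; must stay
- rest1_mid (a point): the fourth rest, centre point; must stay
- rest0_mid (a point): the bottom rest, centre point; must stay
- pile (a point): middle of the bin's inner floor, 6 mm above the dresser; x points out of the open front, z up. Inside the bin is 60 mm wide; 5 mm side walls run from x = -69 to +62 mm, the back wall's inner face is at x = -64 mm, all 50 mm high: level with the top of the five rests, which lie from x = -60 to +60 mm. Beyond x = 65 mm the space is free down to the dresser.
- bin: fixed wicker-look plastic bin, open above and at the front (+x), 136 x 70 x 56 mm outside; origin on the dresser under the pile's middle. Its walls are flush with the top rest, which so cannot be gripped in the bin; slid out until about 50 mm overhangs the front it can be gripped across its 56 mm width by the overhanging part.
- bay (a point): on the tray's deck, at the middle of the bay's closed end; x points out of the bay to the tray's front edge, z up. Low ribs 8 mm high: the closed end's face at x = 0, two side ribs with inner faces at y = -31 and +31 mm from x = 0 to 45 mm, flaring outward to x = 60 mm. A rest goes in end first; when home its centre is at x = 60, y = 0, z = 5 mm and its outer half lies on flat deck.
- tray: fixed round wicker-look tray, 410 mm across, its flat deck 30 mm above the dresser; origin on the dresser under its middle, x towards its front. The deck before the bay is free as far as 178 mm from the bay's closed end. A second round tier 192 mm across stands on its back left part, and a 13 mm rim follows its back half only.
- kettle: white ceramic kettle on the tray, 132 mm across, 190 mm tall, origin at the centre of its underside; bystander
- mug_a: brown mug, 76 mm across, 88 mm tall, on the tray on the kettle's side; origin at its underside; bystander
- mug_b: brown mug, same, on the tray on the side nearer the bin; bystander
- caddy: round steel caddy with spring clip lid, 86 mm across, 122 mm tall, on the tray's upper tier; bystander
- spoon_drawer (a joint): tilt-out front of the white plastic spoon drawer (96 wide x 75 tall mm) on the upper tier behind the bay; 0 shut, grows to 0.6 rad as it tilts out; leave shut
- jug: small white milk jug, 62 mm across, 78 mm tall, on the dresser; origin at its underside; bystander
- bowl: white sugar bowl, 96 mm across, 50 mm tall, on the dresser; origin at its underside; bystander
Not all that is in view belongs to the job. What is shaped like the bin but blue or green is not meant.

How it is judged:
On the way, in this order (a step that is already met when the one before it is completed fails the run):
1. the top rest is slid at least 35 mm out of the bin's front, still lying level on the pile (x of rest4_mid in the frame of pile above 0.035 m and z of rest4_mid in the frame of pile between 0.04 and 0.052 m and angle between rest4_mid's own z axis and vertical below 0.1 rad), for 0.2 s.
2. the rest lies in the tray's bay, flat and home against its closed end (x of rest4_mid in the frame of bay between 0.057 and 0.0625 m and y of rest4_mid in the frame of bay between -0.005 and 0.005 m and z of rest4_mid in the frame of bay below 0.0075 m and angle between rest4_mid's own z axis and vertical below 0.05 rad), for 0.2 s.
At the end, for the whole second after the job is handed in: The former top rest lies flat on the tray in the bay, upright, its end within 2.5 mm of the bay's closed end, its centre within 5 mm of the bay's middle line, lengthwise to within 0.12 rad; the four others are still in the bin within 5 mm of where they were (all of step 2 and angle between the x axis of rest4_mid and the x axis of bay, either way round below 0.12 rad and distance of each of rest0_mid, rest1_mid, rest2_mid, rest3_mid from where it was at the start of the episode below 0.005 m); the robot touches nothing.
It fails at once if the pile is leaned on: more than 30 N between the top rest and the one below it (contact force between rest4 and rest3 above 30 N).
It fails at once if the rest is rammed, dropped or pressed on the tray: more than 30 N between them (contact force between rest4 and tray above 30 N).
It fails at once if the rest is lifted more than 12 mm while any part of it is still well over the pile (horizontal distance between rest4_mid and pile below 0.1 m and z of rest4_mid in the frame of pile above 0.057 m).
It fails at once if one of the other rests is dragged more than 8 mm (distance of any of rest0_mid, rest1_mid, rest2_mid, rest3_mid from where it was at the start of the episode above 0.008 m).
It fails at once if a bystander is moved more than 15 mm or the spoon drawer is opened (distance of any of kettle, mug_a, mug_b, caddy, jug, bowl from where it was at the start of the episode above 0.015 m or value of joint spoon_drawer above 0.15 rad).
It also fails if it takes over 70 s, if anything falls off the work surface, if the arm or the gripper's body presses on something with over 40 N, if the wrist force passes 120 N, or if a joint passes its speed limit or range.

## Robot

A 7-joint arm with a two-finger parallel gripper is mounted at the origin on the work surface. World frame = base frame: x ahead of the robot, y to its left, z up, the work surface at z = 0. Lengths are in m, angles in rad, forces in N, time in s.
With the tool pointing down it reaches from about 0.425 to 0.875 m from the base axis. Payload 4.7 kg.
Tool frame: the origin (TCP) lies at the very end of the fingers, on their centre line; the grasp point (between the pads) lies 19 mm behind it; x points along the fingers, z is the direction in which the jaws open and shut, and the axes are right-handed (so a half turn about x gives the same grasp; the last joint's range is limited). The gripper opens to 87 mm and grips with 3 to 60 N. Pads are 19 mm wide; open, the fingers measure 117 mm over their backs; the gripper's body (75 mm by 190 mm) begins 51 mm behind the grasp point.
Start: joints at [-1.313, 0.321, -0.07, 1.45, 0.023, 1.371, -0.057], TCP at [0.157, 0.631, 0.189] pointing down, gripper open.
Joint ranges: [-2.86, 2.86], [-0.3, 2.09], [-1.38, 1.24], [0.06, 2.45], [-1.56, 4.7], [0.09, 2.05], [-2.69, 2.69]. Speed limits (rad/s): [2.57, 2.57, 3.14, 3.14, 3.14, 3.14, 3.14].

## Interface

Orientations are given as a rotation vector (axis times angle).
In Python, from bench import telemetry, viewer, workorder gives the robot as it stands.
- The arm moves only by the shell command python3 -m creep 'ROWS' [FORCE]. ROWS is JSON, a list of rows, each an object of numbers: "fingers": the opening, from 0 (shut) to 1 (fully open); "x", "y", "z": the shift along the tool's x, y, z in units of 40 mm (1.0 is 40 mm); "twist": the turn about the tool's x in units of 5 degrees (1.0 is 5 degrees). In form: [{"fingers": .., "x": .., "y": .., "z": .., "twist": ..}, ...]. A call has 1 to 20 rows; each row is the pose to reach, as a shift and turn from the pose commanded when the call began, along the tool's axes at that moment; what a row does not reach only later rows make up. A row lasts 1/12 s, in which the tool goes at most 41.7 mm and 7.16 degrees, less where a joint would pass 70% of its speed; a pose out of reach is approached as far as the arm can. A call with a gripper value outside its range is refused whole. The fingers move at their own pace and stop on an object; FORCE is the grip in N (left out, the last holds). Time passes only in rows, so rows that repeat a pose let the fingers close. It gives the time, the measured TCP pose, the force and the opening at its end, in the units of the state.
- telemetry.get_state(): the state, without advancing time (a new reading comes with each control period).
- viewer.get_image(name): name is "scene" or "top" or "wrist"; returns a dict with "pixels" (384x512x3 uint8, red, green, blue), "z_map" (384x512 float32, m along the optical axis (not along the pixel's ray), 0 where there is no reading), "K" (3x3 intrinsics, pixels), "xyz" and "attitude" of the camera in the world. Camera axes: x right, y up, looking along -z (the intrinsics and any distortion apply to the point x, -y, -z); pixel columns grow to the right and rows downward; lengths in m; the calibration is good to about 2 mm. A picture is of the moment at which its call begins.
- workorder.close_job(): hands the job in, once; it reports no verdict.
The state is a dict: "time": time; "joint_positions": joint angles; "qd": joint speeds; "joint_torque": joint torques, N m; "position": TCP position; "tool_rot": TCP orientation; "ft_force": force on the tool from outside, world axes, zero at the start; "torque": the same for the moment, N m; "grip_width": opening from 0.0 (shut) to 1.0 (fully open).
Only numpy, scipy, OpenCV 4.12 (cv2) and the standard library are available. Lean on these libraries where they do the work, as an engineer would, in place of code of your own. Each camera call takes 0.05 s, during which the arm holds its last target.

## Working session

There is one attempt and no reset: what is moved stays moved. The work goes in short steps, Python scripts to look and compute and a shell command to move; the robot and the scene stay as the last step left them, time stands still between calls to the robot, and variables do not carry over. Pictures are saved under pics/ and viewed, and the job is handed in when it is done.

```bash
ls; mkdir -p pics
cat > h.py <<'E'
import numpy as np, cv2
from scipy.spatial.transform import Rotation as R
from bench import telemetry, viewer, workorder
def cam(n):
    d=viewer.get_image(n); np.savez('%s.npz'%n,**{k:np.array(v) for k,v in d.items()}); return d
def load(n): return dict(np.load('%s.npz'%n))
def rot(a):
    a=np.array(a,float)
    if a.shape==(3,3): return a
    return R.from_rotvec(a).as_matrix() if a.size==3 else R.from_quat(a).as_matrix()
def rays(d,uv):
    K=np.array(d['K']); uv=np.atleast_2d(uv).astype(float)
    c=np.c_[(uv[:,0]-K[0,2])/K[0,0],-(uv[:,1]-K[1,2])/K[1,1],-np.ones(len(uv))]
    return c@rot(d['attitude']).T
def onplane(d,uv,z):
    r=rays(d,uv);o=np.array(d['xyz']); return o+r*((z-o[2])/r[:,2])[:,None]
def depthpts(d):
    H,W=d['z_map'].shape; u,v=np.meshgrid(np.arange(W),np.arange(H))
    r=rays(d,np.c_[u.ravel(),v.ravel()]); return (np.array(d['xyz'])+r*d['z_map'].ravel()[:,None]).reshape(H,W,3)
def proj(d,P):
    p=(np.atleast_2d(P)-np.array(d['xyz']))@rot(d['attitude']); K=np.array(d['K'])
    return np.c_[K[0,0]*p[:,0]/-p[:,2]+K[0,2],K[1,1]*-p[:,1]/-p[:,2]+K[1,2]]
def save(d,name,box=None,s=1.5):
    im=np.array(d['pixels'])[:,:,::-1]
    if box: im=im[box[1]:box[3],box[0]:box[2]]
    cv2.imwrite('pics/'+name,cv2.resize(im,None,fx=s,fy=s,interpolation=cv2.INTER_CUBIC))
E
python3 - <<'E'
from h import *
for n in ['scene','top','wrist']:
    d=cam(n); save(d,n+'1.png'); print(n,d['K'],d['xyz'],d['attitude'],[k for k in d])
print(telemetry.get_state())
E
```

```text
pics
scene [[391.42342322   0.         258.0617677 ]
 [  0.         391.42342322 191.93542234]
 [  0.           0.           1.        ]] [1.43251982 0.56742172 0.8366863 ] [0.57079954 0.96095382 1.87488325] ['pixels', 'z_map', 'K', 'xyz', 'attitude']
top [[346.88304224   0.         255.3749505 ]
 [  0.         346.88304224 192.84313759]
 [  0.           0.           1.        ]] [0.3717306  0.05489377 1.2396904 ] [ 0.1020367  -0.09272442 -1.58396165] ['pixels', 'z_map', 'K', 'xyz', 'attitude']
wrist [[270.81947546   0.         254.69259022]
 [  0.         270.81947546 192.56274652]
 [  0.           0.           1.        ]] [0.08783403 0.64873632 0.3839149 ] [-0.22645302 -0.17569641  1.31926389] ['pixels', 'z_map', 'K', 'xyz', 'attitude']
{'time': 0.15, 'joint_positions': array([-1.31290938,  0.32168524, -0.07009114,  1.45137152,  0.02256208,
        1.37079214, -0.05690787]), 'qd': array([-0.00077424, -0.00369389,  0.00074433, -0.0033104 ,  0.00014777,
        0.00088569,  0.00063977]), 'joint_torque': array([-1.01337189e-04, -4.91800189e+01, -4.04574992e-01, -3.12874782e+01,
       -6.39219303e-02,  4.05859435e-02,  9.99081112e-05]), 'position': array([0.15681547, 0.63033063, 0.18860339]), 'tool_rot': array([-1.02872095,  1.3158634 ,  1.02715119]), 'ft_force': array([-0.45848536, -0.51161519,  1.17437129]), 'torque': array([0.01627518, 0.03222688, 0.02873176]), 'grip_width': 0.9986863097712693}
```

View pics/scene1.png

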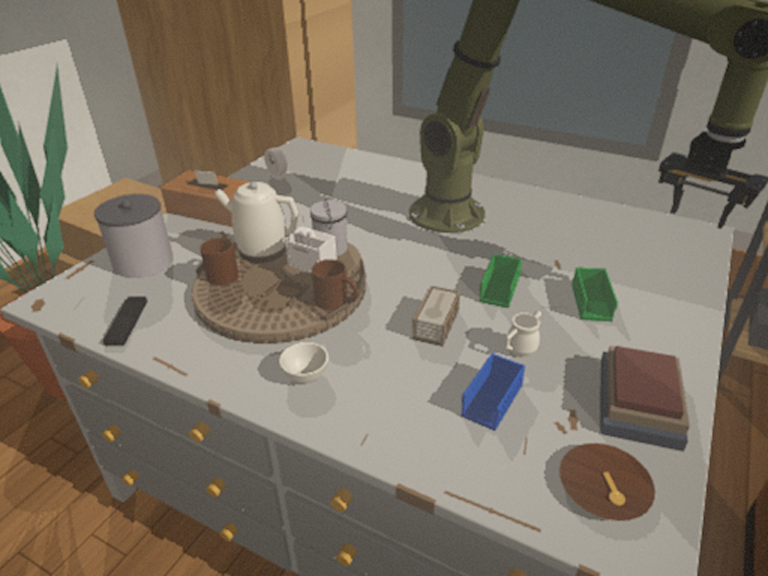

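View pics/top1.png

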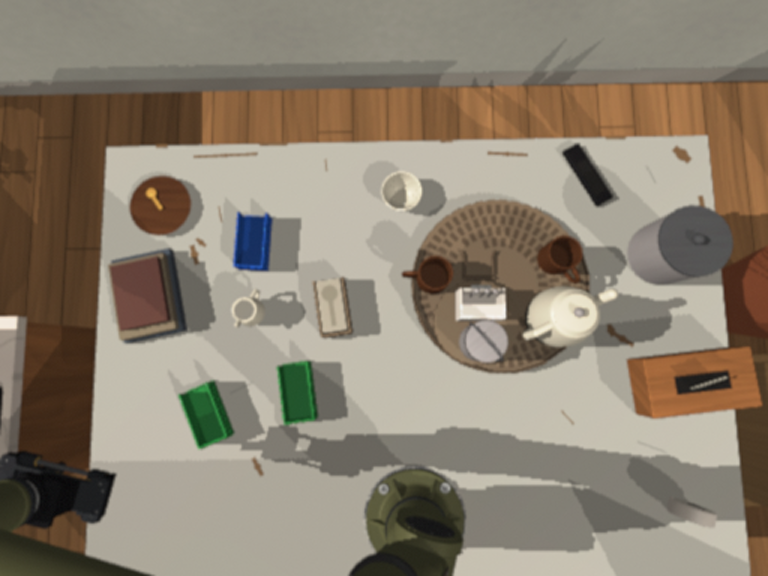

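View pics/wrist1.png

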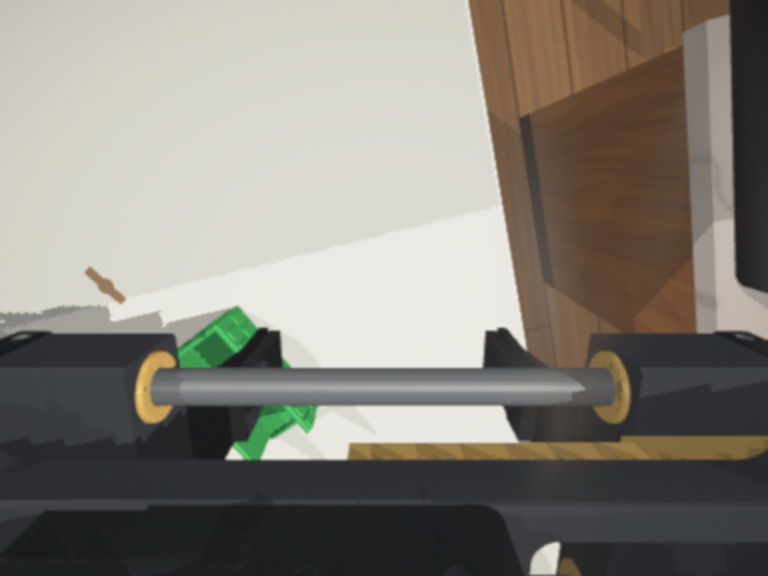

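Run:
```python
from h import *
t=load('top'); s=load('scene')
im=t['pixels'][:,:,::-1]
a=cv2.resize(im[175:235,200:245],None,fx=8,fy=8,interpolation=cv2.INTER_CUBIC)
b=cv2.resize(im[150:210,295:345],None,fx=8,fy=8,interpolation=cv2.INTER_CUBIC)
cv2.imwrite('pics/cropt.png',np.hstack([a,b]))
im=s['pixels'][:,:,::-1]
a=cv2.resize(im[180:240,265:315],None,fx=7,fy=7,interpolation=cv2.INTER_CUBIC)
b=cv2.resize(im[150:210,180:240],None,fx=7,fy=7,interpolation=cv2.INTER_CUBIC)
cv2.imwrite('pics/crops.png',np.hstack([a,b]))
P=depthpts(t)
np.set_printoptions(precision=3,suppress=True,linewidth=200)
for uv in [(221,205),(240,205),(320,176),(320,190),(320,165),(180,205),(60,130)]: print(uv,P[uv[1],uv[0]])
P2=depthpts(s)
for uv in [(291,205),(310,220),(210,178),(210,205)]: print(uv,P2[uv[1],uv[0]])
```

```text
(221, 205) [0.479 0.179 0.057]
(240, 205) [ 0.483  0.117 -0.001]
(320, 176) [ 0.578 -0.168  0.031]
(320, 190) [ 0.517 -0.149  0.124]
(320, 165) [ 0.617 -0.169  0.034]
(180, 205) [ 0.486  0.333 -0.002]
(60, 130) [ 1.014  1.22  -0.752]
(291, 205) [0.5   0.19  0.057]
(310, 220) [ 0.476  0.25  -0.   ]
(210, 178) [ 0.552 -0.084  0.11 ]
(210, 205) [ 0.594 -0.063  0.032]
```

View pics/cropt.png

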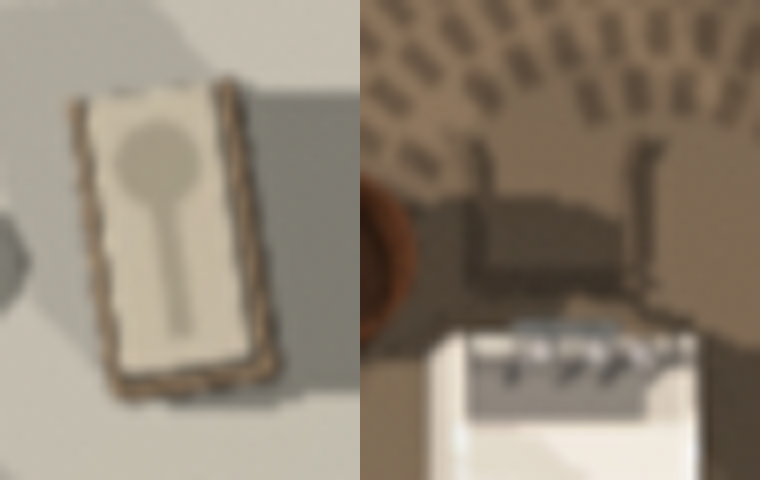

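View pics/crops.png

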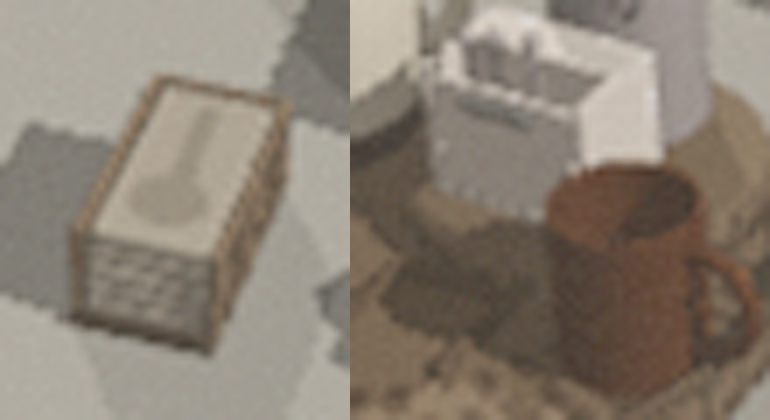

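Run:
```python
from h import *
np.set_printoptions(precision=4,suppress=True,linewidth=200)
for n,box in [('top',(200,175,245,235)),('scene',(265,180,315,240))]:
    d=load(n);P=depthpts(d);m=np.zeros(P.shape[:2],bool);m[box[1]:box[3],box[0]:box[2]]=1
    m&=(P[...,2]>0.05)&(P[...,2]<0.065)
    uv=np.argwhere(m)[:,::-1]
    q=onplane(d,uv,0.056)
    r=cv2.minAreaRect((q[:,:2]*1000).astype(np.float32)); print(n,m.sum(),r,cv2.boxPoints(r), 'zmean',P[m][:,2].mean())
    # slab bright mask
    hsv=cv2.cvtColor(d['pixels'],cv2.COLOR_RGB2HSV); print(hsv[m].mean(0))
    b=m&(hsv[...,2]>135)
    c,_=cv2.findContours(b.astype(np.uint8),cv2.RETR_EXTERNAL,cv2.CHAIN_APPROX_NONE);c=max(c,key=cv2.contourArea)[:,0]
    r=cv2.minAreaRect((onplane(d,c,.056)[:,:2]*1000).astype(np.float32));print('slab',r)
# tall things on tray: top view
d=load('top');P=depthpts(d)
Q=P.reshape(-1,3); hsv=cv2.cvtColor(d['pixels'],cv2.COLOR_RGB2HSV).reshape(-1,3)
for nm,bx in [('mugb',(270,165,305,200)),('muga',(355,150,395,190)),('drawer',(300,185,342,215)),('kettle',(345,190,402,235)),('bowl',(250,110,285,145))]:
    M=np.zeros(P.shape[:2],bool);M[bx[1]:bx[3],bx[0]:bx[2]]=1;M=M.ravel()
    q=Q[M]; hi=q[:,2]>(.1 if nm!='bowl' else .04); 
    print(nm,'max z',q[:,2].max(),'x',q[hi][:,0].min(),q[hi][:,0].max(),'y',q[hi][:,1].min(),q[hi][:,1].max(),hi.sum())
```

```text
top 730 ((481.91973876953125, 178.8754119873047), (131.53524780273438, 73.08161163330078), 8.149467468261719) [[411.6364 205.7243]
 [421.9961 133.3807]
 [552.2031 152.0266]
 [541.8434 224.3702]] zmean 0.05577340532834396
[ 18.9315  52.3411 170.0575]
slab ((486.89398193359375, 181.05081176757812), (121.07049560546875, 70.18498229980469), 8.149467468261719)
scene 538 ((487.2078857421875, 186.4850311279297), (136.43814086914062, 73.57229614257812), 7.94370174407959) [[414.5596 213.4903]
 [424.7272 140.624 ]
 [559.8562 159.4797]
 [549.6885 232.3461]] zmean 0.05478833047898894
[ 17.9981  46.7714 158.9777]
slab ((485.5755920410156, 186.2563934326172), (133.08645629882812, 72.48844909667969), 8.001383781433105)
mugb max z 1.2396904031751448 x 0.37173059690496574 0.5857409525374133 y -0.08966518794951633 0.05489376872654795 150
muga max z 1.2396904031751448 x 0.37173059690496574 0.6244134508193133 y -0.3770227152997193 0.05489376872654795 203
drawer max z 1.2396904031751448 x 0.37173059690496574 0.5350447505641556 y -0.19867157441482775 0.05489376872654795 521
kettle max z 1.2396904031751448 x 0.37173059690496574 0.5127044165903559 y -0.38684838436887936 0.05489376872654795 1550
bowl max z 1.2396904031751448 x 0.37173059690496574 0.8028832024693442 y -0.030180342864531966 0.06217375593907916 143
```

Run:
```python
from h import *
# rectified view of the deck plane around bay, z=.038 ; 0.5mm/px: x 0.5..0.8, y -0.27..-0.03
d=load('top')
xs=np.arange(0.80,0.50,-0.0005); ys=np.arange(0.0,-0.30,-0.0005)
Y,X=np.meshgrid(ys,xs); uv=proj(d,np.c_[X.ravel(),Y.ravel(),np.full(X.size,.038)]).reshape(*X.shape,2).astype(np.float32)
o=cv2.remap(d['pixels'][:,:,::-1],uv[...,0],uv[...,1],cv2.INTER_CUBIC)
for i,x in enumerate(xs):
    if i%100==0: cv2.putText(o,'%.2f'%x,(0,i+10),0,.4,(0,255,255)); cv2.line(o,(0,i),(10,i),(0,255,255))
for i,x in enumerate(ys):
    if i%100==0: cv2.putText(o,'%.2f'%x,(i,595),0,.4,(0,255,255)); cv2.line(o,(i,0),(i,10),(0,255,255))
cv2.imwrite('pics/rect.png',cv2.convertScaleAbs(o,alpha=1.6))
```

```text
(no output)
```

View pics/rect.png

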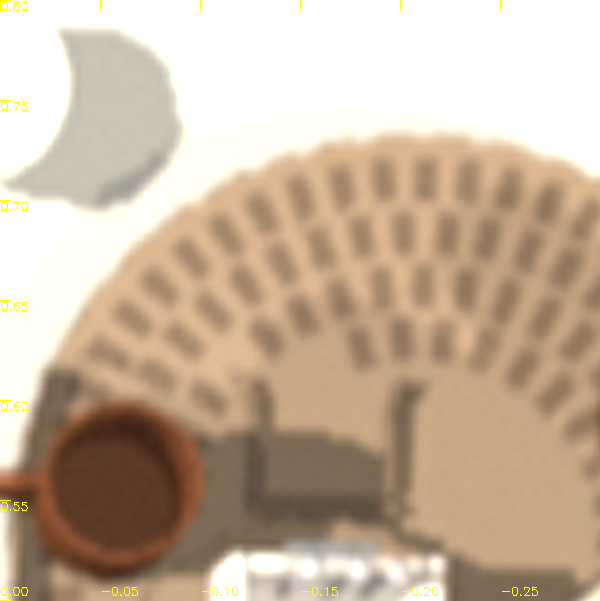

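```bash
cat >> h.py <<'E'
np.set_printoptions(precision=4,suppress=True,linewidth=200)
def st():
    s=telemetry.get_state(); T=rot(s['tool_rot']); return s,np.array(s['position']),T
def yawz(T): return np.degrees(np.arctan2(T[1,2],T[0,2]))
def plan(target,jawyaw=None):
    s,p,T=st(); print('t',s['time'],'pos',p,'F',s['ft_force'],'grip',s['grip_width'],'jaw yaw',yawz(T))
    print('shift units',(T.T@(np.array(target)-p))/0.04)
    if jawyaw is not None:
        dy=(jawyaw-yawz(T)+90)%180-90
        # twist about tool x (down): world yaw changes by -twist
        print('twist units',-dy/5*np.sign(-T[2,0]), 'or', -(dy-180*np.sign(dy))/5*np.sign(-T[2,0]))
E
python3 - <<'E'
from h import *
s,p,T=st(); print(T); d=load('wrist'); C=rot(d['attitude'])
print('cam in tool',T.T@(np.array(d['xyz'])-p)); print('cam axes in tool (cols)',T.T@C)
plan([.40,.2,.30],8-90)
E
```

```text
[[-0.0003 -0.9704  0.2414]
 [-0.0014  0.2414  0.9704]
 [-1.     -0.     -0.0015]]
cam in tool [-0.1953  0.0714  0.0009]
cam axes in tool (cols) [[-0.0004  0.263  -0.9648]
 [ 0.0004  0.9648  0.263 ]
 [ 1.     -0.0003 -0.0005]]
t 0.15 pos [0.1568 0.6303 0.1886] F [-0.4585 -0.5116  1.1744] grip 0.9986863097712693 jaw yaw 76.03286483857342
shift units [-2.7713 -8.4967 -8.9769]
twist units -4.393427032285319 or 31.60657296771468
```

Run:
```python
from h import *
plan([.59,.195,.21],98)
```

```text
t 0.15 pos [0.1568 0.6303 0.1886] F [-0.4585 -0.5116  1.1744] grip 0.9986863097712693 jaw yaw 76.03286483857342
shift units [ -0.5226 -13.1363  -7.9484]
twist units -4.393427032285317 or 31.60657296771468
```

```bash
python3 -m creep '[{"fingers":1,"x":-0.52,"y":-13.14,"z":-7.95,"twist":-4.4},{"fingers":1,"x":-0.52,"y":-13.14,"z":-7.95,"twist":-4.4},{"fingers":1,"x":-0.52,"y":-13.14,"z":-7.95,"twist":-4.4},{"fingers":1,"x":-0.52,"y":-13.14,"z":-7.95,"twist":-4.4},{"fingers":1,"x":-0.52,"y":-13.14,"z":-7.95,"twist":-4.4},{"fingers":1,"x":-0.52,"y":-13.14,"z":-7.95,"twist":-4.4},{"fingers":1,"x":-0.52,"y":-13.14,"z":-7.95,"twist":-4.4},{"fingers":1,"x":-0.52,"y":-13.14,"z":-7.95,"twist":-4.4},{"fingers":1,"x":-0.52,"y":-13.14,"z":-7.95,"twist":-4.4},{"fingers":1,"x":-0.52,"y":-13.14,"z":-7.95,"twist":-4.4},{"fingers":1,"x":-0.52,"y":-13.14,"z":-7.95,"twist":-4.4},{"fingers":1,"x":-0.52,"y":-13.14,"z":-7.95,"twist":-4.4},{"fingers":1,"x":-0.52,"y":-13.14,"z":-7.95,"twist":-4.4},{"fingers":1,"x":-0.52,"y":-13.14,"z":-7.95,"twist":-4.4},{"fingers":1,"x":-0.52,"y":-13.14,"z":-7.95,"twist":-4.4},{"fingers":1,"x":-0.52,"y":-13.14,"z":-7.95,"twist":-4.4},{"fingers":1,"x":-0.52,"y":-13.14,"z":-7.95,"twist":-4.4},{"fingers":1,"x":-0.52,"y":-13.14,"z":-7.95,"twist":-4.4},{"fingers":1,"x":-0.52,"y":-13.14,"z":-7.95,"twist":-4.4}]'
python3 - <<'E'
from h import *
d=cam('wrist'); save(d,'wrist2.png'); plan([.59,.195,.21],98)
E
```

```text
time: 1.73
position: [0.589, 0.1974, 0.21]
tool_rot: [-1.313, 1.138, 1.315]
ft_force: [-0.6, -0.1, -0.7]
grip_width: 1.001
t 1.7833 pos [0.589  0.1975 0.2101] F [-0.6199  0.9493  0.1316] grip 0.9978717824604307 jaw yaw 98.21946047670643
shift units [ 0.0026 -0.0149 -0.0643]
twist units 0.04389209534128611 or -35.95610790465871
```

View pics/wrist2.png

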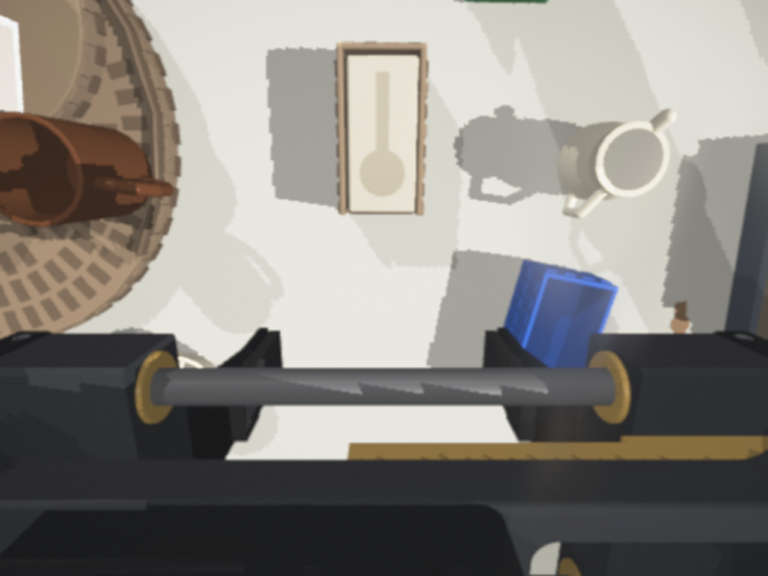

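```bash
cat > slab.py <<'E'
from h import *
def slab(d,box,z=.056,sth=55,vth=150,dbg=None):
    hsv=cv2.cvtColor(cv2.resize(d['pixels'],None,fx=4,fy=4,interpolation=cv2.INTER_CUBIC),cv2.COLOR_RGB2HSV)
    P=cv2.resize(depthpts(d)[...,2].astype(np.float32),None,fx=4,fy=4)
    m=np.zeros(P.shape,np.uint8); b=[4*x for x in box]; m[b[1]:b[3],b[0]:b[2]]=1
    m&=((hsv[...,2]>vth)&(hsv[...,1]<sth)&(P>z-.008)&(P<z+.008)).astype(np.uint8)
    m=cv2.morphologyEx(m,cv2.MORPH_CLOSE,np.ones((9,9))); m=cv2.morphologyEx(m,cv2.MORPH_OPEN,np.ones((9,9)))
    c=max(cv2.findContours(m,cv2.RETR_EXTERNAL,cv2.CHAIN_APPROX_NONE)[0],key=cv2.contourArea)
    uv=(c[:,0]+.5)/4-.5
    q=onplane(d,uv,z)[:,:2]*1000
    r=cv2.minAreaRect(q.astype(np.float32))
    if dbg:
        o=cv2.resize(d['pixels'],None,fx=4,fy=4)[:,:,::-1].copy(); cv2.drawContours(o,[c],-1,(0,0,255),1); o=o[b[1]:b[3],b[0]:b[2]]; cv2.imwrite('pics/'+dbg,o)
    return r
E
python3 - <<'E'
from slab import *
d=load('wrist')
hsv=cv2.cvtColor(d['pixels'],cv2.COLOR_RGB2HSV); print(hsv[60,236],hsv[100,226],hsv[100,270],hsv[117,254],hsv[60:64,230-6:234,1],hsv[140:150,255])
print(depthpts(d)[[60,130,100,100],[240,245,226,268]])
r=slab(d,(215,20,295,155),dbg='slab1.png'); print(r,cv2.boxPoints(r))
E
```

```text
[ 22  20 232] [ 16  72 153] [ 22  20 233] [ 20  38 210] [[58 70 69 72 72 70 52 36 34 26]
 [56 68 70 72 71 71 53 35 34 26]
 [54 68 69 70 74 71 54 37 33 27]
 [50 68 70 72 72 71 54 35 35 27]] [[ 20  35 212]
 [ 18  45 165]
 [ 18  39 158]
 [ 22  19 202]
 [ 25  14 217]
 [ 27  13 217]
 [ 27  13 217]
 [ 27  12 217]
 [ 27  12 217]
 [ 27  12 217]]
[[0.4547 0.1616 0.0561]
 [0.5337 0.1783 0.0566]
 [0.5016 0.1505 0.056 ]
 [0.4943 0.2013 0.0566]]
((486.6691589355469, 183.9190216064453), (119.27745819091797, 56.53409957885742), 7.9781880378723145) [[423.6843 203.6349]
 [431.531  147.6479]
 [549.6541 164.2032]
 [541.8073 220.1901]]
```

View pics/slab1.png

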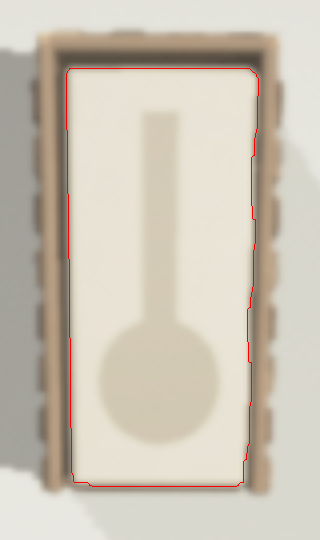

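Run:
```python
from h import *
plan([.68,-.16,.21],91)
```

```text
t 1.7833 pos [0.589  0.1975 0.2101] F [-0.6199  0.9493  0.1316] grip 0.9978717824604307 jaw yaw 98.21946047670643
shift units [-0.0067 -0.973  -9.1698]
twist units 1.4438920953412862 or -34.55610790465871
```

```bash
python3 -m creep '[{"fingers":1,"x":0,"y":-0.97,"z":-9.17,"twist":1.44},{"fingers":1,"x":0,"y":-0.97,"z":-9.17,"twist":1.44},{"fingers":1,"x":0,"y":-0.97,"z":-9.17,"twist":1.44},{"fingers":1,"x":0,"y":-0.97,"z":-9.17,"twist":1.44},{"fingers":1,"x":0,"y":-0.97,"z":-9.17,"twist":1.44},{"fingers":1,"x":0,"y":-0.97,"z":-9.17,"twist":1.44},{"fingers":1,"x":0,"y":-0.97,"z":-9.17,"twist":1.44},{"fingers":1,"x":0,"y":-0.97,"z":-9.17,"twist":1.44},{"fingers":1,"x":0,"y":-0.97,"z":-9.17,"twist":1.44},{"fingers":1,"x":0,"y":-0.97,"z":-9.17,"twist":1.44},{"fingers":1,"x":0,"y":-0.97,"z":-9.17,"twist":1.44},{"fingers":1,"x":0,"y":-0.97,"z":-9.17,"twist":1.44}]'
python3 - <<'E'
from h import *
d=cam('wrist'); save(d,'wrist3.png'); plan([.67,-.15,.21],91)
o=np.array(d['pixels'])[30:230,130:390][:,:,::-1]
cv2.imwrite('pics/wrist3c.png',cv2.convertScaleAbs(cv2.resize(o,None,fx=3,fy=3,interpolation=cv2.INTER_CUBIC),alpha=1.4))
E
```

```text
time: 2.78
position: [0.6801, -0.1602, 0.21]
tool_rot: [-1.22, 1.2, 1.222]
ft_force: [0.2, 0.9, 0.1]
grip_width: 0.999
t 2.8333 pos [ 0.6802 -0.1592  0.2101] F [-1.0338 -0.45   -0.0454] grip 0.9999299281002828 jaw yaw 91.03461260345503
shift units [0.0033 0.252  0.2355]
twist units 0.006922520691006184 or -35.993077479308994
```

View pics/wrist3c.png

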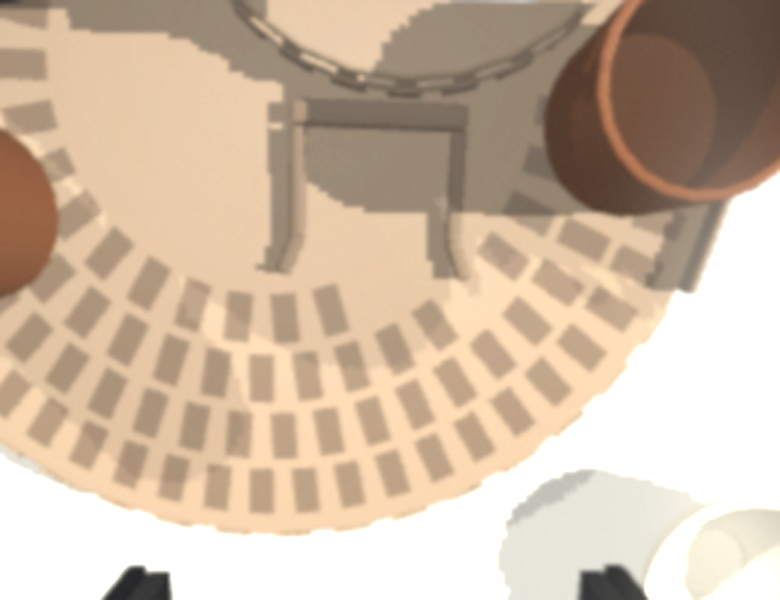

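View pics/wrist3.png

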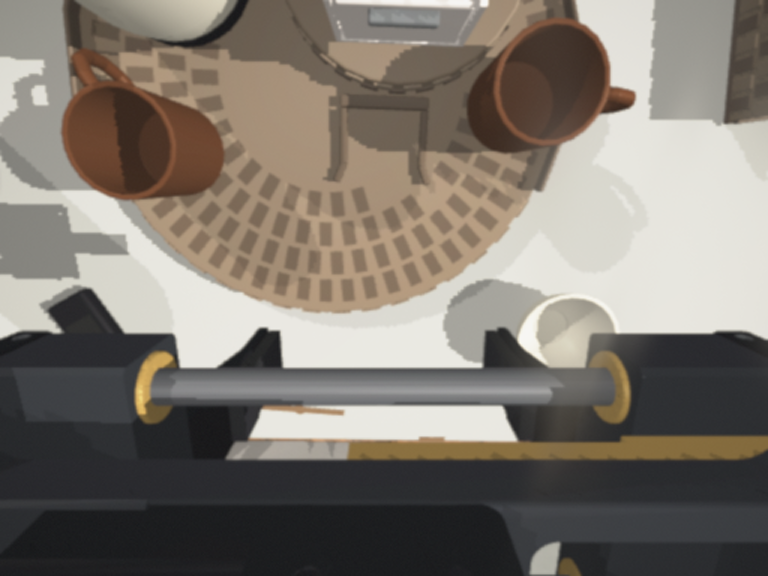

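Run:
```python
from h import *
d=load('wrist'); P=depthpts(d)
sub=P[60:128,205:305]
h=(sub[...,2]-.030)*1000
print('deck med',np.median(h))
im=cv2.applyColorMap(np.clip((h+3)*18,0,255).astype(np.uint8),cv2.COLORMAP_JET)
cv2.imwrite('pics/hm.png',cv2.resize(im,None,fx=8,fy=8,interpolation=cv2.INTER_NEAREST))
np.set_printoptions(precision=1,suppress=True,linewidth=250)
for r in [78,85,95,100,105]: print(r,'x %.4f'%P[r,255,0]); print(np.c_[np.arange(214,296),P[r,214:296,1]*1000,P[r,214:296,2]*1000-30][[i for i in range(82) if i<26 or i>52]].T)
for c in [240,255,270]: print(c); print(np.c_[np.arange(60,80),P[60:80,c,0]*1000,P[60:80,c,1]*1000,P[60:80,c,2]*1000-30].T)
```

```text
deck med 0.38846393141805935
78 x 0.5584
[[ 214.   215.   216.   217.   218.   219.   220.   221.   222.   223.   224.   225.   226.   227.   228.   229.   230.   231.   232.   233.   234.   235.   236.   237.   238.   239.   267.   268.   269.   270.   271.   272.   273.   274.   275.
   276.   277.   278.   279.   280.   281.   282.   283.   284.   285.   286.   287.   288.   289.   290.   291.   292.   293.   294.   295. ]
 [-213.1 -211.7 -210.8 -209.4 -208.  -206.6 -205.6 -204.3 -202.7 -201.6 -200.2 -199.1 -197.7 -195.8 -194.4 -193.1 -192.  -190.9 -190.  -188.8 -187.4 -186.2 -185.  -183.5 -182.3 -181.  -145.  -143.7 -142.4 -141.1 -139.9 -138.5 -137.2 -136.  -134.7
  -133.4 -132.2 -130.9 -129.5 -128.8 -127.6 -126.4 -125.1 -123.8 -121.8 -120.4 -119.2 -118.  -116.6 -115.3 -114.1 -112.5 -111.5 -110.1 -109. ]
 [   1.2    1.6   -1.    -0.6    0.5    1.3   -0.9   -1.     1.9    0.1    1.2    0.     1.1    7.5    8.8    8.8    7.8    5.8    0.3   -0.4    0.6   -0.5   -0.9    1.    -0.     0.7    0.9    0.8    0.7    0.6    0.9   -0.3   -1.     0.4    1.
     1.     1.5    1.1    0.5    6
[... 5870 characters left out ...]
.9    0.1    6.5    8.7    8.4    8.5    9.3    7.7    8.5    7.2    6.5   -0.5   -0.7   -0.1    1.9   -0.1    0.8    1.8]]
270
[[  60.    61.    62.    63.    64.    65.    66.    67.    68.    69.    70.    71.    72.    73.    74.    75.    76.    77.    78.    79. ]
 [ 539.8  538.1  539.   540.1  542.8  544.   545.2  546.4  547.3  548.7  549.8  550.9  552.   552.6  553.2  554.4  555.7  556.7  558.   559.2]
 [-142.6 -141.8 -141.7 -141.6 -142.  -142.  -142.  -142.  -141.9 -141.9 -141.8 -141.8 -141.7 -141.5 -141.3 -141.2 -141.2 -141.1 -141.1 -141.1]
 [  15.7    1.    -0.    -0.6    7.8    8.3    8.3    8.9    7.5    8.9    8.6    8.     8.1    4.2    0.1    0.3    0.8    0.1    0.6    0.6]]
```

View pics/hm.png

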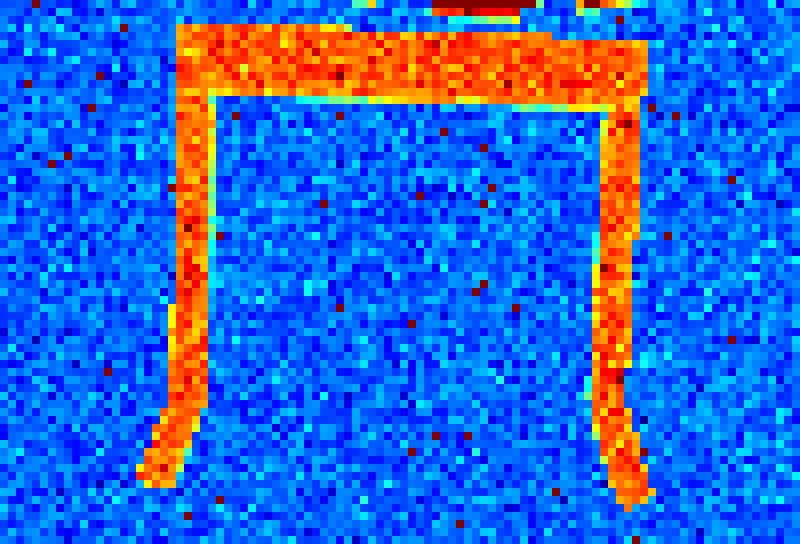

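Run:
```python
from h import *
d=load('wrist'); P=depthpts(d)
m=((P[...,2]>.0345)&(P[...,2]<.043)).astype(np.uint8)
def Z(u,v): return onplane(d,[[u,v]],.038)[0][:2]*1000
L=[];Rr=[];C=[];Lo=[];Ro=[]
for v in range(76,106):
    row=m[v]
    a=[u for u in range(222,236) if row[u]]; b=[u for u in range(274,290) if row[u]]
    # inner edge subpixel: side face of ribs visible? use top pixels h>6
    h=P[v,:,2]-.03
    al=[u for u in range(222,236) if h[u]>.0055]; bl=[u for u in range(274,290) if h[u]>.0055]
    L.append(Z(max(al)+.5,v));Lo.append(Z(min(al)-.5,v));Rr.append(Z(min(bl)-.5,v));Ro.append(Z(max(bl)+.5,v))
for u in range(234,277):
    h=P[60:80,u,2]-.03; a=[60+i for i in range(20) if .0055<h[i]<.0105]; C.append(Z(u,max(a)+.5))
for n,A in [('Lin',L),('Lout',Lo),('Rin',Rr),('Rout',Ro)]:
    A=np.array(A); k=np.polyfit(A[:,0]-552,A[:,1],1); print(n,'yaw %.2f y@552 %.2f'%(np.degrees(np.arctan(k[0])),k[1]),np.std(A[:,1]-np.polyval(k,A[:,0]-552)))
C=np.array(C);k=np.polyfit(C[:,1]+160.5,C[:,0],1);print('end yaw',-np.degrees(np.arctan(k[0])),'x',k[1])
# mugs, kettle etc clearances
for nm,bx in [('right mug_b',(310,10,410,105)),('left mug_a',(40,45,150,135))]:
    q=P[bx[1]:bx[3],bx[0]:bx[2]].reshape(-1,3); q=q[(q[:,2]>.105)&(q[:,2]<.13)]
    c,r=cv2.minEnclosingCircle((q[:,:2]*1000).astype(np.float32)); print(nm,c,r,q[:,2].max())
t=load('top');Q=depthpts(t)
for nm,bx,lo,hi in [('drawer',(295,188,345,216),.07,.2),('kettle',(345,190,402,235),.1,.25),('bowl',(250,110,285,145),.04,.06)]:
    q=Q[bx[1]:bx[3],bx[0]:bx[2]].reshape(-1,3); q=q[(q[:,2]>lo)&(q[:,2]<hi)]; print(nm,q.min(0),q.max(0))
```

```text
Lin yaw -1.15 y@552 -190.78 0.5228054060072715
Lout yaw -2.81 y@552 -195.77 0.4302247911719878
Rin yaw -1.06 y@552 -129.04 0.34835742166490524
Rout yaw -0.61 y@552 -122.83 1.0660392325147985
end yaw -0.8348490742473321 x 552.4286071754902
right mug_b (532.3157958984375, -57.285335540771484) 57.39398193359375 0.12034278916712587
left mug_a (581.0724487304688, -340.83624267578125) 46.550453186035156 0.1201398106287232
drawer [ 0.4322 -0.1987  0.07  ] [ 0.525  -0.0686  0.175 ]
kettle [ 0.3851 -0.3868  0.1002] [ 0.5127 -0.2334  0.226 ]
bowl [ 0.7093 -0.0302  0.04  ] [0.8029 0.0622 0.0542]
```

Run:
```python
from h import *
t=load('top');Q=depthpts(t)
hsv=cv2.cvtColor(t['pixels'],cv2.COLOR_RGB2HSV)
b=(hsv[...,0]>105)&(hsv[...,0]<130)&(hsv[...,1]>150)&(Q[...,2]<.1)
print('blue',Q[b].min(0),Q[b].max(0))
q=Q[190:222,148:180].reshape(-1,3);q=q[(q[:,2]>.02)&(q[:,2]<.1)];print('jug',q.min(0),q.max(0))
plan([.457,.180,.13],98)
```

```text
blue [ 0.5746  0.3286 -0.0036] [0.7075 0.4043 0.0594]
jug [0.4397 0.3398 0.0201] [0.5255 0.4004 0.0875]
t 2.8333 pos [ 0.6802 -0.1592  0.2101] F [-1.0338 -0.45   -0.0454] grip 0.9999299281002828 jaw yaw 91.03461260345503
shift units [2.0206 5.4272 8.5761]
twist units -1.3930774793089937 or 34.60692252069101
```

```bash
python3 -m creep '[{"fingers":0,"x":0,"y":5.43,"z":8.58,"twist":-1.4},{"fingers":0,"x":0,"y":5.43,"z":8.58,"twist":-1.4},{"fingers":0,"x":0,"y":5.43,"z":8.58,"twist":-1.4},{"fingers":0,"x":0,"y":5.43,"z":8.58,"twist":-1.4},{"fingers":0,"x":0,"y":5.43,"z":8.58,"twist":-1.4},{"fingers":0,"x":0,"y":5.43,"z":8.58,"twist":-1.4},{"fingers":0,"x":0,"y":5.43,"z":8.58,"twist":-1.4},{"fingers":0,"x":0,"y":5.43,"z":8.58,"twist":-1.4},{"fingers":0,"x":0.5,"y":5.43,"z":8.58,"twist":-1.4},{"fingers":0,"x":1,"y":5.43,"z":8.58,"twist":-1.4},{"fingers":0,"x":1.5,"y":5.43,"z":8.58,"twist":-1.4},{"fingers":0,"x":2.02,"y":5.43,"z":8.58,"twist":-1.4},{"fingers":0,"x":2.02,"y":5.43,"z":8.58,"twist":-1.4},{"fingers":0,"x":2.02,"y":5.43,"z":8.58,"twist":-1.4},{"fingers":0,"x":2.02,"y":5.43,"z":8.58,"twist":-1.4},{"fingers":0,"x":2.02,"y":5.43,"z":8.58,"twist":-1.4}]' 20
python3 - <<'E'
from h import *
plan([.457,.180,.060],98)
E
```

```text
time: 4.17
position: [0.4588, 0.1782, 0.1313]
tool_rot: [-1.31, 1.138, 1.308]
ft_force: [-0.2, 0.5, -0.1]
grip_width: 0.008
t 4.1667 pos [0.4588 0.1782 0.1313] F [-0.2011  0.4975 -0.0559] grip 0.008219772985106141 jaw yaw 97.84369010725861
shift units [1.7825 0.0449 0.0477]
twist units -0.03126197854827808 or 35.96873802145173
```

Descend to just above the rest.

```bash
python3 -m creep '[{"fingers":0,"x":0.6},{"fingers":0,"x":1.1},{"fingers":0,"x":1.5},{"fingers":0,"x":1.7,"y":0.02},{"fingers":0,"x":1.75,"y":0.02},{"fingers":0,"x":1.75,"y":0.02},{"fingers":0,"x":1.75,"y":0.02},{"fingers":0,"x":1.75,"y":0.02},{"fingers":0,"x":1.75,"y":0.02}]'
python3 - <<'E'
from h import *
plan([.457,.180,.056],98)
E
```

```text
t 4.1667 pos [0.4588 0.1782 0.1313] F [-0.2011  0.4975 -0.0559] grip 0.008219772985106141 jaw yaw 97.84369010725861
shift units [1.8825 0.0452 0.0476]
twist units -0.03126197854827808 or 35.96873802145173$[0]: bad value
```

```bash
python3 -m creep '[{"fingers":0,"x":0.6,"y":0,"z":0,"twist":0},{"fingers":0,"x":1.1,"y":0,"z":0,"twist":0},{"fingers":0,"x":1.5,"y":0.02,"z":0,"twist":0},{"fingers":0,"x":1.7,"y":0.02,"z":0,"twist":0},{"fingers":0,"x":1.75,"y":0.02,"z":0,"twist":0},{"fingers":0,"x":1.75,"y":0.02,"z":0,"twist":0},{"fingers":0,"x":1.75,"y":0.02,"z":0,"twist":0},{"fingers":0,"x":1.75,"y":0.02,"z":0,"twist":0}]'
python3 - <<'E'
from h import *
plan([.457,.180,.056],98)
E
```

```text
time: 4.83
position: [0.458, 0.1779, 0.0608]
tool_rot: [-1.309, 1.139, 1.308]
ft_force: [-0.2, 0.8, 0.2]
grip_width: 0.003
t 4.8333 pos [0.458  0.1779 0.0608] F [-0.2149  0.8198  0.1533] grip 0.0026561681616484754 jaw yaw 97.82528030212329
shift units [0.1198 0.0188 0.0552]
twist units -0.03494393957534214 or 35.96505606042466
```

```bash
python3 -m creep '[{"fingers":0,"x":0.05,"y":0.02,"z":0.05,"twist":0},{"fingers":0,"x":0.08,"y":0.02,"z":0.05,"twist":0},{"fingers":0,"x":0.09,"y":0.02,"z":0.05,"twist":0},{"fingers":0,"x":0.1,"y":0.02,"z":0.05,"twist":0},{"fingers":0,"x":0.1,"y":0.02,"z":0.05,"twist":0}]'
python3 -m creep '[{"fingers":0,"x":0.01,"y":0,"z":0,"twist":0},{"fingers":0,"x":0.01,"y":0,"z":0,"twist":0},{"fingers":0,"x":0.01,"y":0,"z":0,"twist":0}]'
python3 -m creep '[{"fingers":0,"x":0.01,"y":0,"z":0,"twist":0},{"fingers":0,"x":0.01,"y":0,"z":0,"twist":0},{"fingers":0,"x":0.01,"y":0,"z":0,"twist":0}]'
```

```text
time: 5.25
position: [0.4559, 0.1793, 0.0554]
tool_rot: [-1.309, 1.141, 1.309]
ft_force: [1.3, -0.2, 0.5]
grip_width: 0.001
time: 5.5
position: [0.4559, 0.1793, 0.055]
tool_rot: [-1.309, 1.141, 1.309]
ft_force: [0.8, -0.8, 0.0]
grip_width: 0.003
time: 5.75
position: [0.4559, 0.1793, 0.0546]
tool_rot: [-1.309, 1.141, 1.309]
ft_force: [0.6, 0.2, -0.4]
grip_width: 0.006
```

```bash
python3 -m creep '[{"fingers":0,"x":0.01,"y":0,"z":0,"twist":0},{"fingers":0,"x":0.01,"y":0,"z":0,"twist":0},{"fingers":0,"x":0.01,"y":0,"z":0,"twist":0}]'
python3 -m creep '[{"fingers":0,"x":0.01,"y":0,"z":0,"twist":0},{"fingers":0,"x":0.01,"y":0,"z":0,"twist":0},{"fingers":0,"x":0.01,"y":0,"z":0,"twist":0}]'
```

```text
time: 6.0
position: [0.4559, 0.1793, 0.0542]
tool_rot: [-1.309, 1.141, 1.309]
ft_force: [-0.7, 0.5, -0.3]
grip_width: -0.001
time: 6.25
position: [0.4559, 0.1793, 0.0538]
tool_rot: [-1.309, 1.141, 1.309]
ft_force: [-0.3, -1.0, 0.6]
grip_width: 0.005
```

```bash
python3 - <<'E'
from h import *
s=cam('scene'); save(s,'scene2.png',(255,150,335,250),6)
E
python3 -m creep '[{"fingers":0,"x":0.01,"y":0,"z":0,"twist":0},{"fingers":0,"x":0.01,"y":0,"z":0,"twist":0},{"fingers":0,"x":0.01,"y":0,"z":0,"twist":0}]'
```

```text
time: 6.55
position: [0.4559, 0.1793, 0.0535]
tool_rot: [-1.309, 1.141, 1.309]
ft_force: [-0.3, -1.1, -1.0]
grip_width: 0.006
```

View pics/scene2.png

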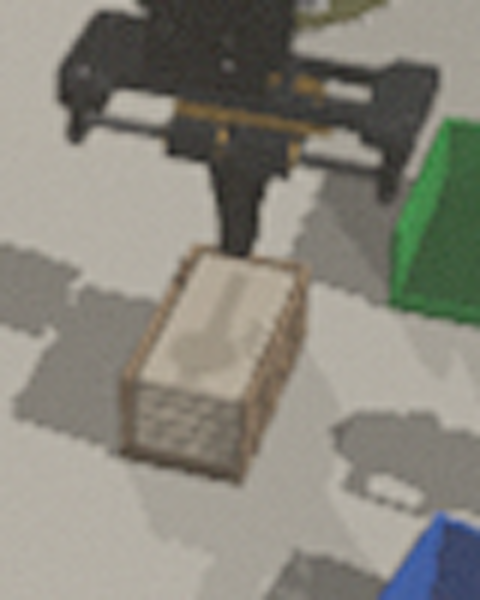

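Run:
```python
from h import *
s=load('scene'); 
for z in (.0535,.057,.065,.075): print(z,(proj(s,[[.4559,.1793,z]])[0]-[255,150])*6)
P=depthpts(s)
for v in range(180,200): 
    print(v,[tuple(np.round(P[v,u]*1000).astype(int)) for u in (291,294,297)], s['pixels'][v,294])
```

```text
0.0535 [230.5281 287.2502]
0.057 [230.8204 282.2007]
0.065 [231.4921 270.5988]
0.075 [232.3386 255.9779]
180 [(np.int64(470), np.int64(173), np.int64(132)), (np.int64(468), np.int64(183), np.int64(134)), (np.int64(467), np.int64(192), np.int64(136))] [60 57 51]
181 [(np.int64(469), np.int64(173), np.int64(127)), (np.int64(466), np.int64(182), np.int64(129)), (np.int64(468), np.int64(193), np.int64(133))] [63 60 54]
182 [(np.int64(467), np.int64(172), np.int64(122)), (np.int64(467), np.int64(183), np.int64(126)), (np.int64(470), np.int64(194), np.int64(131))] [58 55 51]
183 [(np.int64(468), np.int64(173), np.int64(119)), (np.int64(465), np.int64(182), np.int64(120)), (np.int64(462), np.int64(191), np.int64(121))] [62 59 55]
184 [(np.int64(469), np.int64(173), np.int64(116)), (np.int64(467), np.int64(183), np.int64(118)), (np.int64(465), np.int64(193), np.int64(120))] [59 58 55]
185 [(np.int64(319), np.int64(112), np.int64(-1)), (np.int64(463), np.int64(182), np.int64(111)), (np.int64(463), np.int64(192), np.int64(114))] [54 52 47]
186 [(np.int64(320), np.int64(113), np.int64(-5)), (np
[... 1426 characters left out ...]
.int64(53)), (np.int64(439), np.int64(185), np.int64(56))] [164 155 139]
196 [(np.int64(452), np.int64(169), np.int64(55)), (np.int64(445), np.int64(177), np.int64(53)), (np.int64(442), np.int64(186), np.int64(54))] [154 144 128]
197 [(np.int64(455), np.int64(170), np.int64(54)), (np.int64(453), np.int64(180), np.int64(55)), (np.int64(445), np.int64(188), np.int64(53))] [156 146 130]
198 [(np.int64(463), np.int64(173), np.int64(55)), (np.int64(457), np.int64(182), np.int64(54)), (np.int64(454), np.int64(191), np.int64(56))] [155 145 127]
199 [(np.int64(465), np.int64(175), np.int64(53)), (np.int64(464), np.int64(185), np.int64(56)), (np.int64(459), np.int64(193), np.int64(55))] [160 149 132]
```

```bash
python3 -m creep '[{"fingers":0,"x":0.1,"y":0,"z":0,"twist":0},{"fingers":0,"x":0.2,"y":0,"z":0,"twist":0},{"fingers":0,"x":0.25,"y":0,"z":0,"twist":0},{"fingers":0,"x":0.25,"y":0,"z":0,"twist":0}]'
python3 - <<'E'
from h import *
s=cam('scene'); save(s,'scene3.png',(255,150,335,250),6)
P=depthpts(s)
for v in range(188,202): 
    print(v,[tuple(np.round(P[v,u]*1000).astype(int).tolist()) for u in (291,294,297)], s['pixels'][v,294])
plan([.457,.180,.056],98)
E
```

```text
time: 6.88
position: [0.4553, 0.179, 0.0426]
tool_rot: [-1.309, 1.143, 1.31]
ft_force: [-0.7, 0.8, 0.2]
grip_width: 0.007
188 [(467, 173, 99), (465, 183, 101), (463, 193, 103)] [65 63 57]
189 [(342, 123, -1), (465, 183, 97), (465, 193, 100)] [68 62 61]
190 [(347, 125, -1), (465, 183, 93), (461, 192, 94)] [64 57 54]
191 [(424, 156, 53), (464, 183, 89), (457, 191, 86)] [59 54 52]
192 [(470, 175, 85), (465, 184, 85), (455, 190, 81)] [63 60 53]
193 [(466, 174, 78), (464, 183, 80), (456, 191, 77)] [59 56 54]
194 [(440, 164, 54), (463, 184, 76), (431, 182, 54)] [55 53 50]
195 [(446, 166, 54), (441, 175, 54), (435, 183, 53)] [125 115 105]
196 [(449, 168, 53), (447, 178, 55), (444, 187, 56)] [154 146 128]
197 [(454, 170, 53), (454, 180, 56), (449, 189, 56)] [156 147 129]
198 [(461, 173, 54), (461, 183, 57), (458, 193, 59)] [155 145 129]
199 [(465, 175, 53), (465, 185, 57), (463, 195, 59)] [162 153 136]
200 [(471, 177, 54), (468, 187, 56), (460, 194, 53)] [159 150 133]
201 [(477, 180, 55), (473, 189, 55), (470, 198, 56)] [168 158 141]
t 6.9333 pos [0.4555 0.1791 0.0429] F [ 0.6416  0.2669 -0.2418] grip 0.004128490691688593 jaw yaw 97.8329165931151
shift units [-0.3265 -0.0402  0.0167]
twist units -0.0334166813769798 or 35.96658331862302
```

View pics/scene3.png

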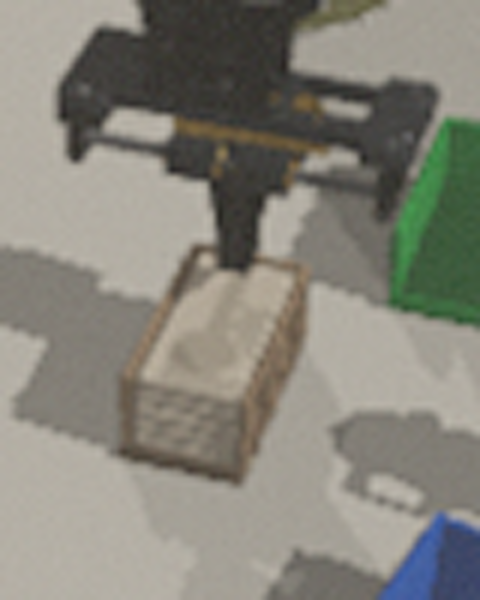

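Run:
```python
from h import *
s=load('scene')
z=np.array([.2414,.9704,0])
for dz in (0,.03):
  for k in (-.0435,-.058,0,.0435,.058): print(dz,k,proj(s,[np.array([.1568,.6303,.1886+dz])+k*z])*1.5)
```

```text
0 -0.0435 [[670.4341 223.7746]]
0 -0.058 [[663.8323 221.6243]]
0 0 [[690.7311 230.3854]]
0 0.0435 [[711.7981 237.2471]]
0 0.058 [[718.9992 239.5925]]
0.03 -0.0435 [[674.2609 211.6913]]
0.03 -0.058 [[667.5449 209.5856]]
0.03 0 [[694.9162 218.1672]]
0.03 0.0435 [[716.3664 224.8923]]
0.03 0.058 [[723.7011 227.1919]]
```

Run:
```python
import cv2
i=cv2.imread('pics/scene1.png')[130:260,630:768]; cv2.imwrite('pics/s1c.png',cv2.resize(i,None,fx=4,fy=4))
```

```text
(no output)
```

View pics/s1c.png

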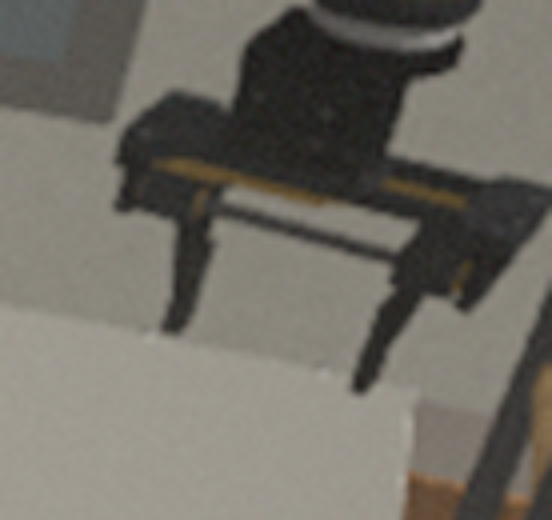

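```bash
python3 -m creep '[{"fingers":0,"x":0.1,"y":-0.02,"z":0,"twist":0},{"fingers":0,"x":0.2,"y":-0.03,"z":0,"twist":0},{"fingers":0,"x":0.27,"y":-0.03,"z":0,"twist":0},{"fingers":0,"x":0.27,"y":-0.03,"z":0,"twist":0}]'
python3 - <<'E'
from h import *
s=cam('scene'); save(s,'scene4.png',(255,150,335,250),6)
P=depthpts(s)
for v in range(192,204): 
    print(v,[tuple(np.round(P[v,u]*1000).astype(int).tolist()) for u in (291,294,297)], s['pixels'][v,294])
plan([.457,.180,.056],98)
E
```

```text
time: 7.27
position: [0.4565, 0.1792, 0.0318]
tool_rot: [-1.309, 1.143, 1.31]
ft_force: [0.1, -0.3, 0.4]
grip_width: 0.004
192 [(470, 175, 85), (467, 184, 86), (456, 191, 82)] [55 54 48]
193 [(472, 176, 83), (467, 185, 83), (453, 190, 75)] [58 54 49]
194 [(468, 175, 76), (464, 184, 77), (456, 191, 74)] [66 60 58]
195 [(470, 176, 73), (466, 185, 74), (455, 191, 69)] [55 53 50]
196 [(472, 177, 71), (466, 185, 70), (441, 186, 54)] [60 58 54]
197 [(468, 175, 64), (464, 184, 64), (447, 188, 54)] [55 53 48]
198 [(460, 173, 54), (457, 182, 55), (453, 191, 55)] [108 103  89]
199 [(466, 175, 54), (462, 184, 55), (461, 194, 57)] [145 137 120]
200 [(472, 178, 55), (469, 187, 56), (467, 197, 58)] [148 139 124]
201 [(481, 181, 58), (475, 190, 57), (467, 197, 54)] [154 145 127]
202 [(481, 182, 54), (478, 191, 56), (469, 198, 52)] [160 151 134]
203 [(488, 185, 56), (485, 194, 57), (480, 202, 57)] [164 154 138]
t 7.3167 pos [0.4567 0.1793 0.0321] F [ 0.3942  0.2015 -0.3026] grip 0.005920532834278753 jaw yaw 97.83295569345407
shift units [-0.5963 -0.0099  0.0163]
twist units -0.03340886130918648 or 35.966591138690816
```

View pics/scene4.png

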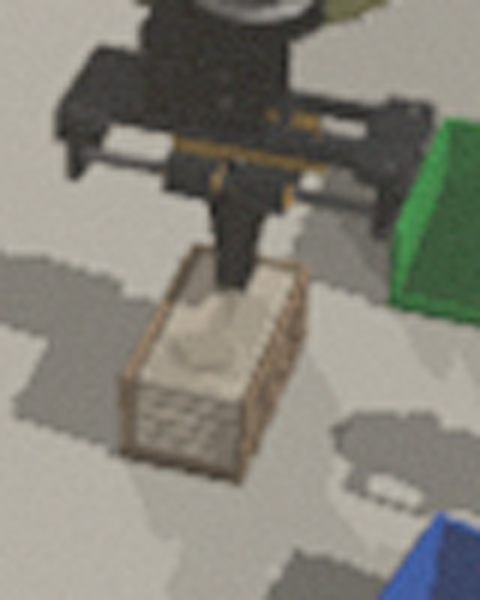

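```bash
python3 -m creep '[{"fingers":0,"x":0.05,"y":0,"z":0,"twist":0},{"fingers":0,"x":0.08,"y":0,"z":0,"twist":0},{"fingers":0,"x":0.1,"y":0,"z":0,"twist":0},{"fingers":0,"x":0.1,"y":0,"z":0,"twist":0}]'
python3 -m creep '[{"fingers":0,"x":0.01,"y":0,"z":0,"twist":0},{"fingers":0,"x":0.01,"y":0,"z":0,"twist":0},{"fingers":0,"x":0.01,"y":0,"z":0,"twist":0}]'
python3 -m creep '[{"fingers":0,"x":0.01,"y":0,"z":0,"twist":0},{"fingers":0,"x":0.01,"y":0,"z":0,"twist":0},{"fingers":0,"x":0.01,"y":0,"z":0,"twist":0}]'
```

```text
time: 7.65
position: [0.457, 0.1795, 0.0285]
tool_rot: [-1.309, 1.142, 1.309]
ft_force: [-0.0, 0.2, 0.6]
grip_width: 0.004
time: 7.9
position: [0.4572, 0.1795, 0.0283]
tool_rot: [-1.309, 1.141, 1.309]
ft_force: [1.0, -0.2, 0.8]
grip_width: 0.002
time: 8.15
position: [0.4571, 0.1795, 0.0279]
tool_rot: [-1.309, 1.141, 1.309]
ft_force: [0.3, -1.3, 0.2]
grip_width: 0.006
```

```bash
for i in 1; do python3 -m creep '[{"fingers":0,"x":0.01,"y":0,"z":0,"twist":0},{"fingers":0,"x":0.01,"y":0,"z":0,"twist":0}]'; done
python3 -m creep '[{"fingers":0,"x":0.01,"y":0,"z":0,"twist":0},{"fingers":0,"x":0.01,"y":0,"z":0,"twist":0}]'
python3 -m creep '[{"fingers":0,"x":0.01,"y":0,"z":0,"twist":0},{"fingers":0,"x":0.01,"y":0,"z":0,"twist":0}]'
```

```text
time: 8.32
position: [0.457, 0.1795, 0.0274]
tool_rot: [-1.309, 1.141, 1.309]
ft_force: [0.3, -0.3, 0.5]
grip_width: 0.002
time: 8.48
position: [0.457, 0.1795, 0.027]
tool_rot: [-1.309, 1.141, 1.309]
ft_force: [0.1, -0.4, 0.4]
grip_width: 0.008
time: 8.65
position: [0.457, 0.1795, 0.0266]
tool_rot: [-1.309, 1.141, 1.309]
ft_force: [-0.3, 0.6, -0.9]
grip_width: 0.005
```

```bash
python3 -m creep '[{"fingers":0,"x":0.01,"y":0,"z":0,"twist":0},{"fingers":0,"x":0.01,"y":0,"z":0,"twist":0}]'
python3 -m creep '[{"fingers":0,"x":0.01,"y":0,"z":0,"twist":0},{"fingers":0,"x":0.01,"y":0,"z":0,"twist":0}]'
python3 -m creep '[{"fingers":0,"x":0.01,"y":0,"z":0,"twist":0},{"fingers":0,"x":0.01,"y":0,"z":0,"twist":0}]'
```

```text
time: 8.82
position: [0.457, 0.1795, 0.0262]
tool_rot: [-1.309, 1.141, 1.309]
ft_force: [-0.7, -0.0, -0.1]
grip_width: 0.005
time: 8.98
position: [0.4571, 0.1795, 0.0258]
tool_rot: [-1.309, 1.141, 1.309]
ft_force: [0.5, 0.2, -0.0]
grip_width: 0.003
time: 9.15
position: [0.4571, 0.1794, 0.0254]
tool_rot: [-1.309, 1.141, 1.309]
ft_force: [0.5, 0.0, 0.3]
grip_width: 0.002
```

```bash
python3 -m creep '[{"fingers":0,"x":0.01,"y":0,"z":0,"twist":0},{"fingers":0,"x":0.01,"y":0,"z":0,"twist":0}]'
python3 -m creep '[{"fingers":0,"x":0.01,"y":0,"z":0,"twist":0},{"fingers":0,"x":0.01,"y":0,"z":0,"twist":0}]'
python3 - <<'E'
from h import *
s=cam('scene'); save(s,'scene5.png',(255,150,335,250),6)
P=depthpts(s)
for v in range(194,204): 
    print(v,[tuple(np.round(P[v,u]*1000).astype(int).tolist()) for u in (291,294,297)], s['pixels'][v,294])
plan([.457,.180,.056],98)
E
```

```text
time: 9.32
position: [0.457, 0.1795, 0.025]
tool_rot: [-1.309, 1.141, 1.309]
ft_force: [-0.1, 0.2, 0.5]
grip_width: 0.003
time: 9.48
position: [0.4571, 0.1795, 0.0246]
tool_rot: [-1.309, 1.141, 1.309]
ft_force: [0.6, 0.5, -1.0]
grip_width: 0.006
194 [(468, 175, 76), (467, 185, 79), (457, 192, 75)] [59 59 50]
195 [(470, 176, 73), (467, 185, 74), (458, 192, 71)] [60 59 53]
196 [(471, 176, 70), (464, 184, 68), (453, 190, 63)] [56 57 50]
197 [(466, 175, 62), (467, 186, 67), (451, 190, 58)] [60 54 54]
198 [(472, 177, 63), (469, 186, 64), (452, 191, 54)] [52 50 45]
199 [(470, 177, 57), (470, 187, 61), (460, 194, 56)] [55 51 48]
200 [(472, 178, 55), (470, 187, 57), (462, 195, 54)] [105  98  86]
201 [(479, 181, 57), (474, 189, 56), (469, 198, 56)] [145 138 124]
202 [(482, 182, 55), (478, 191, 55), (472, 199, 54)] [161 152 135]
203 [(489, 185, 57), (486, 194, 58), (480, 202, 56)] [163 154 136]
t 9.5333 pos [0.4571 0.1795 0.0246] F [-0.3871  0.4046 -0.3505] grip 0.012044129384665184 jaw yaw 97.8343867828926
shift units [-0.7838 -0.0005  0.0128]
twist units -0.03312264342148126 or 35.966877356578514
```

```bash
python3 -m creep '[{"fingers":0,"x":0.01,"y":0,"z":0,"twist":0},{"fingers":0,"x":0.01,"y":0,"z":0,"twist":0}]'
python3 -m creep '[{"fingers":0,"x":0.01,"y":0,"z":0,"twist":0},{"fingers":0,"x":0.01,"y":0,"z":0,"twist":0}]'
```

```text
time: 9.7
position: [0.4571, 0.1795, 0.0242]
tool_rot: [-1.309, 1.141, 1.309]
ft_force: [-0.9, 0.1, 0.4]
grip_width: 0.004
time: 9.87
position: [0.4571, 0.1795, 0.0238]
tool_rot: [-1.309, 1.141, 1.309]
ft_force: [0.1, 0.5, -0.6]
grip_width: 0.004
```

```bash
python3 -m creep '[{"fingers":0,"x":0.01,"y":0,"z":0,"twist":0},{"fingers":0,"x":0.01,"y":0,"z":0,"twist":0}]'
python3 -m creep '[{"fingers":0,"x":0.01,"y":0,"z":0,"twist":0},{"fingers":0,"x":0.01,"y":0,"z":0,"twist":0}]'
```

```text
time: 10.03
position: [0.457, 0.1795, 0.0234]
tool_rot: [-1.309, 1.141, 1.309]
ft_force: [0.3, -0.1, 0.6]
grip_width: 0.004
time: 10.2
position: [0.4571, 0.1795, 0.0233]
tool_rot: [-1.309, 1.141, 1.309]
ft_force: [-1.7, -0.8, 2.6]
grip_width: 0.006
```

```bash
python3 -m creep '[{"fingers":0,"x":0.01,"y":0,"z":0,"twist":0},{"fingers":0,"x":0.01,"y":0,"z":0,"twist":0}]'
```

```text
time: 10.37
position: [0.4571, 0.1795, 0.0233]
tool_rot: [-1.309, 1.141, 1.309]
ft_force: [-1.6, -0.2, 6.0]
grip_width: 0.002
```

```bash
python3 -m creep '[{"fingers":0,"x":0.003,"y":0,"z":0,"twist":0},{"fingers":0,"x":0.003,"y":-0.04,"z":0,"twist":0},{"fingers":0,"x":0.003,"y":-0.1,"z":0,"twist":0},{"fingers":0,"x":0.003,"y":-0.18,"z":0,"twist":0},{"fingers":0,"x":0.003,"y":-0.26,"z":0,"twist":0},{"fingers":0,"x":0.003,"y":-0.34,"z":0,"twist":0},{"fingers":0,"x":0.003,"y":-0.4,"z":0,"twist":0},{"fingers":0,"x":0.003,"y":-0.4,"z":0,"twist":0}]'
python3 - <<'E'
from h import *
s=cam('scene'); save(s,'scene6.png',(255,150,335,250),6)
plan([.457,.180,.056],98)
E
```

```text
time: 11.03
position: [0.4734, 0.1821, 0.0233]
tool_rot: [-1.309, 1.141, 1.309]
ft_force: [-2.6, -1.0, 6.4]
grip_width: 0.011
t 11.0833 pos [0.4734 0.1821 0.0233] F [-0.9423  0.2942  6.1463] grip 0.005500014328679878 jaw yaw 97.83241654527347
shift units [-0.817   0.4139  0.0035]
twist units -0.03351669094530507 or 35.966483309054695
```

View pics/scene6.png

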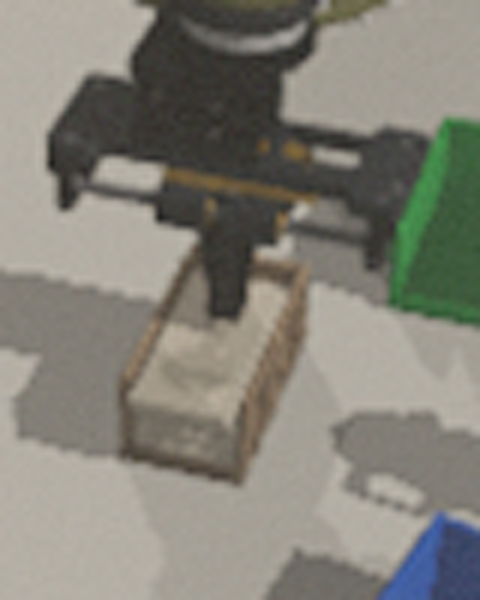

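```bash
python3 -m creep '[{"fingers":0,"x":0,"y":-0.05,"z":0,"twist":0},{"fingers":0,"x":0,"y":-0.13,"z":0,"twist":0},{"fingers":0,"x":0,"y":-0.21,"z":0,"twist":0},{"fingers":0,"x":0,"y":-0.29,"z":0,"twist":0},{"fingers":0,"x":0,"y":-0.37,"z":0,"twist":0},{"fingers":0,"x":0,"y":-0.45,"z":0,"twist":0},{"fingers":0,"x":0,"y":-0.5,"z":0,"twist":0},{"fingers":0,"x":0,"y":-0.5,"z":0,"twist":0}]'
python3 -m creep '[{"fingers":0,"x":0,"y":-0.05,"z":0,"twist":0},{"fingers":0,"x":0,"y":-0.13,"z":0,"twist":0},{"fingers":0,"x":0,"y":-0.21,"z":0,"twist":0},{"fingers":0,"x":0,"y":-0.29,"z":0,"twist":0},{"fingers":0,"x":0,"y":-0.36,"z":0,"twist":0},{"fingers":0,"x":0,"y":-0.4,"z":0,"twist":0},{"fingers":0,"x":0,"y":-0.4,"z":0,"twist":0},{"fingers":0,"x":0,"y":-0.4,"z":0,"twist":0}]'
python3 - <<'E'
from h import *
s=cam('scene'); save(s,'scene7.png',(255,150,335,250),6)
s=cam('top'); save(s,'top7.png',(195,165,245,235),8)
plan([.457,.180,.056],98)
E
```

```text
time: 11.75
position: [0.4931, 0.1849, 0.0233]
tool_rot: [-1.309, 1.141, 1.309]
ft_force: [-2.2, -0.1, 6.1]
grip_width: 0.007
time: 12.42
position: [0.5089, 0.187, 0.0234]
tool_rot: [-1.309, 1.14, 1.309]
ft_force: [-1.8, -0.1, 5.3]
grip_width: 0.001
t 12.5167 pos [0.5089 0.187  0.0234] F [-2.4739  0.8067  6.1238] grip 0.003177574859612816 jaw yaw 97.83676097210838
shift units [-0.817   1.3089  0.0036]
twist units -0.0326478055783241 or 35.96735219442168
```

View pics/scene7.png

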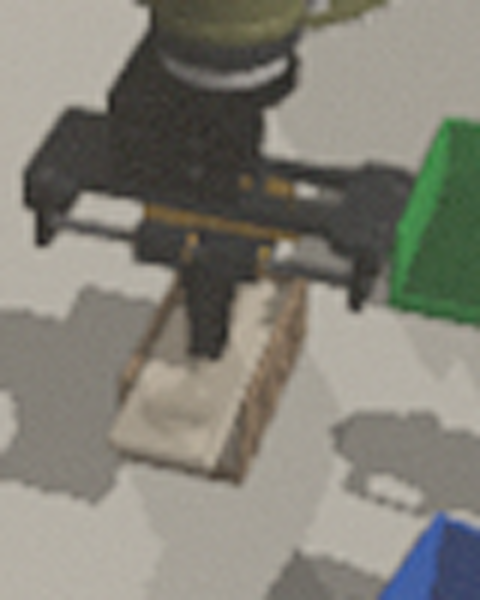

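```bash
python3 -m creep '[{"fingers":0,"x":-0.1,"y":0,"z":0,"twist":0},{"fingers":0,"x":-0.5,"y":0,"z":0,"twist":0},{"fingers":0,"x":-1.3,"y":0,"z":0,"twist":0},{"fingers":0.5,"x":-2.2,"y":-0.5,"z":0,"twist":0},{"fingers":1,"x":-3,"y":-1.2,"z":0,"twist":0},{"fingers":1,"x":-3.5,"y":-2,"z":0,"twist":0},{"fingers":1,"x":-3.5,"y":-2.5,"z":0,"twist":0},{"fingers":1,"x":-3.5,"y":-2.5,"z":0,"twist":0},{"fingers":1,"x":-3.5,"y":-2.5,"z":0,"twist":0}]'
python3 - <<'E'
from slab import *
d=cam('wrist'); save(d,'wrist8.png'); plan([.5757,.1965,.1],98)
r=slab(d,(200,20,320,225),dbg='slab2.png'); print(r,cv2.boxPoints(r))
E
```

```text
time: 13.27
position: [0.6079, 0.1999, 0.1618]
tool_rot: [-1.309, 1.143, 1.309]
ft_force: [-1.3, -0.2, -0.8]
grip_width: 0.373
t 13.3167 pos [0.6068 0.1999 0.1614] F [ 0.2529 -0.5595  0.1307] grip 0.41899477863923773 jaw yaw 97.8221619577048
shift units [1.5377 0.7791 0.0231]
twist units -0.03556760845904137 or 35.96443239154096
((537.7548828125, 191.20535278320312), (119.7669906616211, 56.33111572265625), 7.603265285491943) [[474.6712 211.1999]
 [482.1246 155.3641]
 [600.8386 171.2108]
 [593.3852 227.0466]]
```

View pics/wrist8.png

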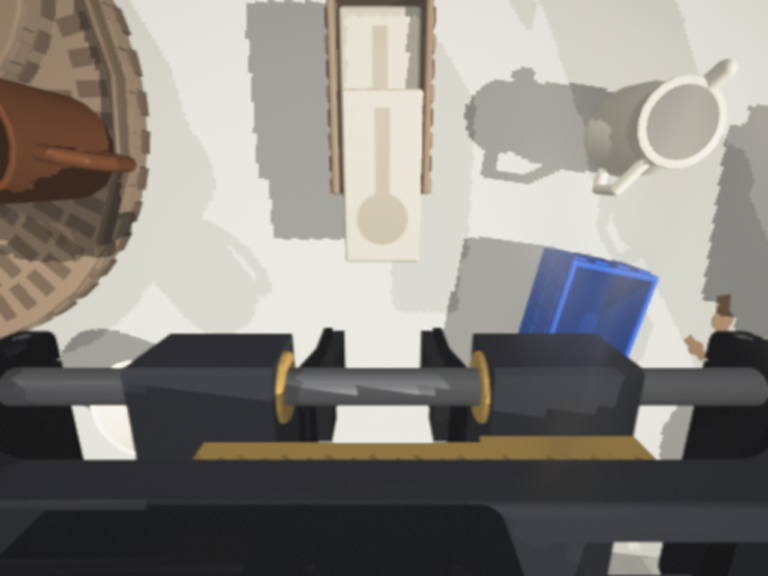

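View pics/slab2.png

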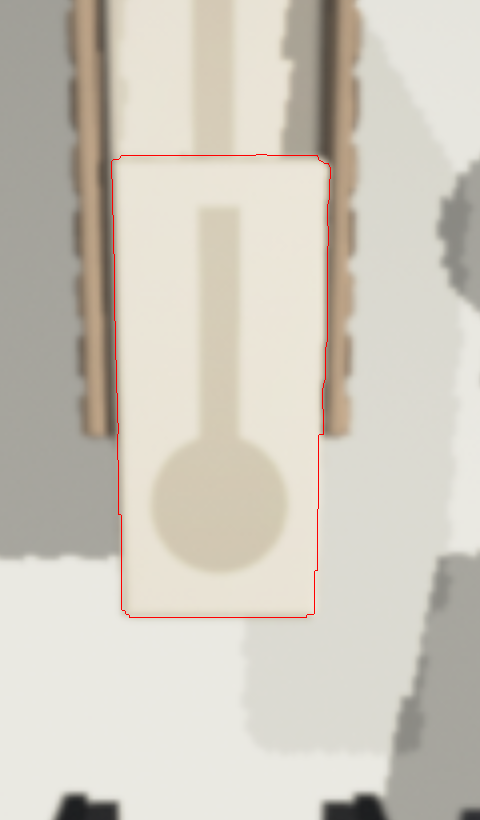

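```bash
python3 -m creep '[{"fingers":1,"x":0,"y":0.78,"z":0.02,"twist":0},{"fingers":1,"x":0,"y":0.78,"z":0.02,"twist":0},{"fingers":1,"x":0,"y":0.78,"z":0.02,"twist":0},{"fingers":1,"x":0,"y":0.78,"z":0.02,"twist":0},{"fingers":1,"x":0,"y":0.78,"z":0.02,"twist":0},{"fingers":1,"x":0,"y":0.78,"z":0.02,"twist":0},{"fingers":1,"x":0.5,"y":0.78,"z":0.02,"twist":0},{"fingers":1,"x":1,"y":0.78,"z":0.02,"twist":0},{"fingers":1,"x":1.5,"y":0.78,"z":0.02,"twist":0},{"fingers":1,"x":1.5,"y":0.78,"z":0.02,"twist":0},{"fingers":1,"x":1.5,"y":0.78,"z":0.02,"twist":0}]'
python3 - <<'E'
from h import *
plan([.5754,.1965,.0143],97.8)
d=cam('wrist'); save(d,'wrist9.png')
E
```

```text
time: 14.23
position: [0.5762, 0.1964, 0.1018]
tool_rot: [-1.309, 1.144, 1.31]
ft_force: [0.8, -0.8, 1.0]
grip_width: 0.997
t 14.2333 pos [0.5762 0.1964 0.1018] F [ 0.8038 -0.8421  1.0478] grip 0.9974676328859121 jaw yaw 97.82301121148063
shift units [2.1873 0.0145 0.0062]
twist units 0.004602242296127201 or -35.99539775770387
```

View pics/wrist9.png

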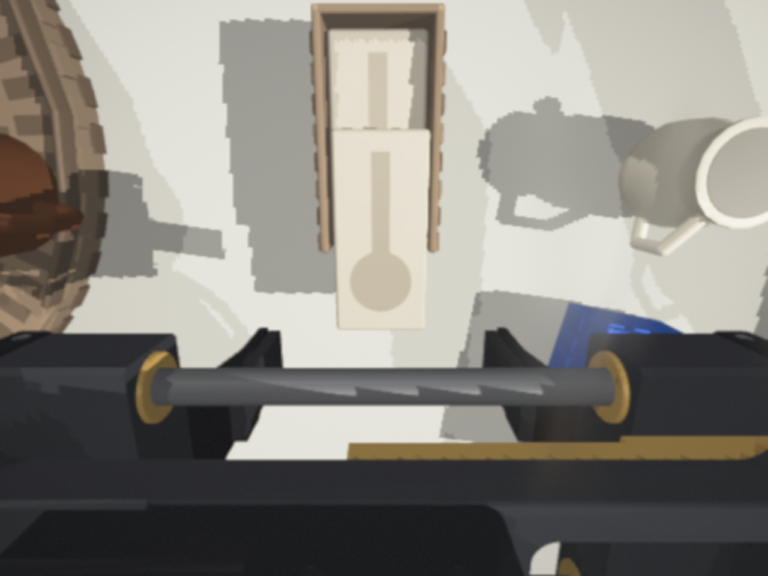

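```bash
python3 -m creep '[{"fingers":1,"x":0.5,"y":0,"z":0,"twist":0},{"fingers":1,"x":1,"y":0,"z":0,"twist":0},{"fingers":1,"x":1.5,"y":0,"z":0,"twist":0},{"fingers":1,"x":1.7,"y":0.01,"z":0,"twist":0},{"fingers":1,"x":1.7,"y":0.01,"z":0,"twist":0},{"fingers":1,"x":1.7,"y":0.01,"z":0,"twist":0}]'
python3 - <<'E'
from h import *
plan([.5754,.1965,.0143],97.8)
d=cam('scene'); save(d,'scene10.png',(245,160,335,250),6)
E
```

```text
time: 14.78
position: [0.5771, 0.1969, 0.0358]
tool_rot: [-1.309, 1.14, 1.308]
ft_force: [1.1, -0.6, 0.0]
grip_width: 0.999
t 14.7833 pos [0.5771 0.1969 0.0358] F [ 1.1383 -0.6341  0.0268] grip 0.9994019206403683 jaw yaw 97.82981159017663
shift units [ 0.5373  0.045  -0.0054]
twist units 0.00596231803532703 or -35.99403768196468
```

View pics/scene10.png

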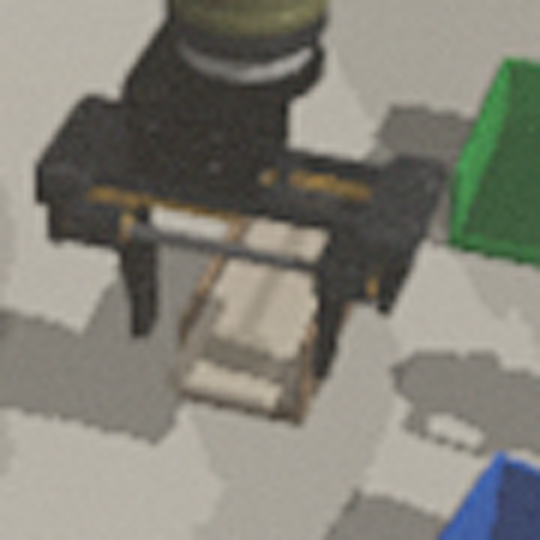

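```bash
python3 -m creep '[{"fingers":1,"x":0.2,"y":0.03,"z":0,"twist":0},{"fingers":1,"x":0.4,"y":0.03,"z":0,"twist":0},{"fingers":1,"x":0.5,"y":0.03,"z":0,"twist":0},{"fingers":1,"x":0.535,"y":0.03,"z":0,"twist":0},{"fingers":1,"x":0.535,"y":0.03,"z":0,"twist":0},{"fingers":1,"x":0.535,"y":0.03,"z":0,"twist":0}]'
python3 - <<'E'
from h import *
plan([.5754,.1965,.0143],97.8)
d=cam('scene'); save(d,'scene11.png',(245,160,335,250),6)
E
```

```text
time: 15.33
position: [0.5751, 0.1965, 0.0131]
tool_rot: [-1.309, 1.141, 1.309]
ft_force: [0.2, 0.1, -0.6]
grip_width: 1.002
t 15.3333 pos [0.5751 0.1965 0.0131] F [ 0.2294  0.068  -0.5557] grip 1.0015617391883063 jaw yaw 97.83327618977111
shift units [-0.0306 -0.0083 -0.0012]
twist units 0.006655237954223026 or -35.99334476204577
```

View pics/scene11.png

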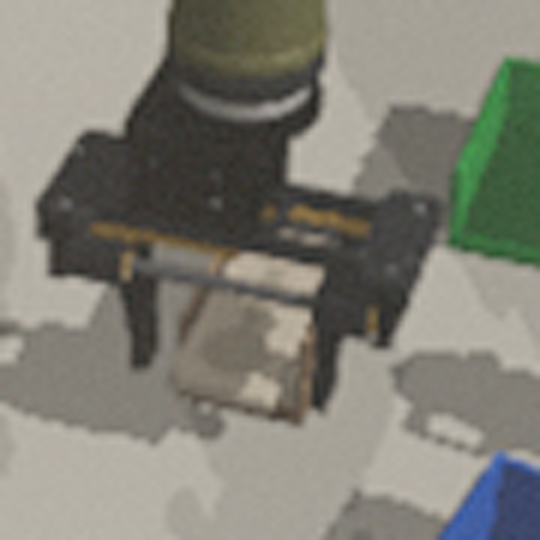

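```bash
python3 -m creep '[{"fingers":1,"x":-0.04,"y":0,"z":0,"twist":0},{"fingers":0.8,"x":-0.04,"y":0,"z":0,"twist":0},{"fingers":0.7,"x":-0.04,"y":0,"z":0,"twist":0},{"fingers":0.65,"x":-0.04,"y":0,"z":0,"twist":0},{"fingers":0.6,"x":-0.04,"y":0,"z":0,"twist":0},{"fingers":0.5,"x":-0.04,"y":0,"z":0,"twist":0},{"fingers":0.4,"x":-0.04,"y":0,"z":0,"twist":0},{"fingers":0.4,"x":-0.04,"y":0,"z":0,"twist":0},{"fingers":0.4,"x":-0.04,"y":0,"z":0,"twist":0}]' 15
```

```text
time: 16.13
position: [0.5751, 0.1964, 0.0148]
tool_rot: [-1.309, 1.141, 1.309]
ft_force: [-0.6, 0.2, 0.5]
grip_width: 0.643
```

```bash
python3 -m creep '[{"fingers":0.3,"x":0,"y":0,"z":0,"twist":0},{"fingers":0.3,"x":0,"y":0,"z":0,"twist":0},{"fingers":0.3,"x":-0.01,"y":-0.08,"z":0,"twist":0},{"fingers":0.3,"x":-0.01,"y":-0.2,"z":0,"twist":0},{"fingers":0.3,"x":-0.01,"y":-0.3,"z":0,"twist":0},{"fingers":0.3,"x":-0.01,"y":-0.3,"z":0,"twist":0}]' 35
python3 - <<'E'
from slab import *
d=cam('wrist'); save(d,'wrist12.png'); plan([.5757,.1965,.1],98)
P=depthpts(d); print(P[205:240:8,255])
E
```

```text
time: 16.63
position: [0.5881, 0.1983, 0.0151]
tool_rot: [-1.309, 1.141, 1.308]
ft_force: [0.6, 0.8, -0.5]
grip_width: 0.639
t 16.6833 pos [0.5876 0.1982 0.015 ] F [-0.1272  0.5647 -0.9833] grip 0.6413019248639829 jaw yaw 97.82079281093957
shift units [-2.1249  0.2987 -0.0025]
twist units -0.03584143781208695 or 35.96415856218791
[[0.5665 0.1964 0.0571]
 [0.5174 0.1893 0.2105]
 [0.5766 0.1978 0.057 ]
 [0.5821 0.1986 0.0562]
 [0.5874 0.1993 0.0562]]
```

View pics/wrist12.png

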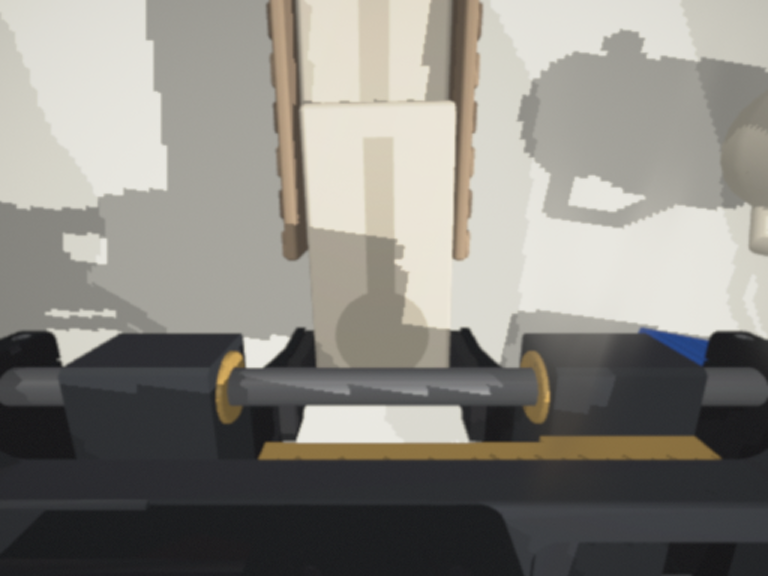

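```bash
python3 -m creep '[{"fingers":0.3,"x":0,"y":-0.1,"z":0,"twist":0},{"fingers":0.3,"x":0,"y":-0.3,"z":0,"twist":0},{"fingers":0.3,"x":0,"y":-0.5,"z":0,"twist":0},{"fingers":0.3,"x":0,"y":-0.7,"z":0,"twist":0},{"fingers":0.3,"x":0,"y":-0.9,"z":0,"twist":0},{"fingers":0.3,"x":0,"y":-1.1,"z":0,"twist":0},{"fingers":0.3,"x":0,"y":-1.3,"z":0,"twist":0},{"fingers":0.3,"x":0,"y":-1.5,"z":0,"twist":0},{"fingers":0.3,"x":0,"y":-1.6,"z":0,"twist":0},{"fingers":0.3,"x":0,"y":-1.6,"z":0,"twist":0},{"fingers":0.3,"x":0,"y":-1.6,"z":0,"twist":0}]' 35
python3 - <<'E'
from slab import *
d=cam('wrist'); save(d,'wrist13.png'); plan([.5757,.1965,.1],98)
P=depthpts(d); print(P[100:240:14,255])
E
```

```text
time: 17.6
position: [0.6503, 0.2068, 0.0149]
tool_rot: [-1.309, 1.142, 1.309]
ft_force: [-0.7, 0.3, -2.5]
grip_width: 0.633
t 17.65 pos [0.65   0.2068 0.0149] F [-0.3235 -1.1416 -2.3657] grip 0.6389736430934682 jaw yaw 97.82857885945043
shift units [-2.1254  1.8768 -0.002 ]
twist units -0.034284228109913786 or 35.96571577189009
[[0.5701 0.1968 0.0564]
 [0.5773 0.1977 0.0563]
 [0.5847 0.1988 0.0564]
 [0.5923 0.1998 0.0561]
 [0.6    0.2009 0.0565]
 [0.6079 0.202  0.0572]
 [0.6162 0.2031 0.0566]
 [0.6246 0.2043 0.0565]
 [0.6336 0.2055 0.0558]
 [0.6422 0.2067 0.0566]]
```

View pics/wrist13.png

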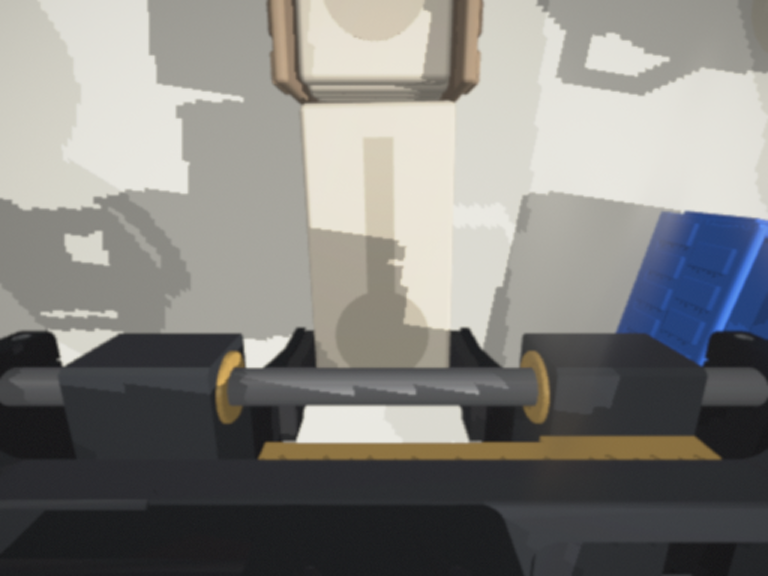

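```bash
python3 -m creep '[{"fingers":0.3,"x":-0.2,"y":0,"z":0,"twist":0},{"fingers":0.3,"x":-0.6,"y":0,"z":0,"twist":0},{"fingers":0.3,"x":-1.1,"y":0,"z":0,"twist":0},{"fingers":0.3,"x":-1.6,"y":0,"z":0,"twist":0},{"fingers":0.3,"x":-2.1,"y":0,"z":0,"twist":0},{"fingers":0.3,"x":-2.5,"y":0,"z":0,"twist":0},{"fingers":0.3,"x":-2.6,"y":0,"z":0,"twist":0},{"fingers":0.3,"x":-2.6,"y":0,"z":0,"twist":0}]' 35
python3 - <<'E'
from h import *
plan([.7154,-.1633,.119],88.8)
E
```

```text
time: 18.32
position: [0.6513, 0.2073, 0.1215]
tool_rot: [-1.31, 1.138, 1.307]
ft_force: [0.4, -1.2, -2.1]
grip_width: 0.638
t 18.3167 pos [0.6513 0.2073 0.1215] F [ 0.396  -1.155  -2.1275] grip 0.6384011917642822 jaw yaw 97.83769630993257
shift units [ 0.0537 -0.324  -9.3968]
twist units 1.807539261986514 or -34.19246073801348
```

```bash
python3 -m creep '[{"fingers":0.3,"x":0,"y":-0.02,"z":-0.3,"twist":0.1},{"fingers":0.3,"x":0,"y":-0.05,"z":-0.9,"twist":0.2},{"fingers":0.3,"x":0,"y":-0.08,"z":-1.6,"twist":0.3},{"fingers":0.3,"x":0,"y":-0.1,"z":-2.3,"twist":0.5},{"fingers":0.3,"x":0,"y":-0.13,"z":-3,"twist":0.6},{"fingers":0.3,"x":0,"y":-0.15,"z":-3.7,"twist":0.7},{"fingers":0.3,"x":0,"y":-0.17,"z":-4.4,"twist":0.8},{"fingers":0.3,"x":0,"y":-0.2,"z":-5.1,"twist":1},{"fingers":0.3,"x":0,"y":-0.22,"z":-5.8,"twist":1.1},{"fingers":0.3,"x":0,"y":-0.24,"z":-6.5,"twist":1.3},{"fingers":0.3,"x":0,"y":-0.27,"z":-7.2,"twist":1.4},{"fingers":0.3,"x":0,"y":-0.3,"z":-7.9,"twist":1.5},{"fingers":0.3,"x":0,"y":-0.32,"z":-8.6,"twist":1.7},{"fingers":0.3,"x":0,"y":-0.32,"z":-9.2,"twist":1.8},{"fingers":0.3,"x":0,"y":-0.32,"z":-9.4,"twist":1.81},{"fingers":0.3,"x":0,"y":-0.32,"z":-9.4,"twist":1.81},{"fingers":0.3,"x":0,"y":-0.32,"z":-9.4,"twist":1.81}]' 35
python3 - <<'E'
from h import *
plan([.7154,-.1633,.02],88.8)
d=cam('wrist'); save(d,'wrist14.png')
P=depthpts(d); print(P[60:240:14,255])
E
```

```text
time: 19.73
position: [0.7133, -0.1635, 0.1178]
tool_rot: [-1.191, 1.22, 1.195]
ft_force: [0.9, 0.5, -0.7]
grip_width: 0.635
t 19.7333 pos [ 0.7133 -0.1635  0.1178] F [ 0.8875  0.4911 -0.7342] grip 0.6348200363278017 jaw yaw 88.73369372212768
shift units [ 2.4437 -0.0566  0.0026]
twist units -0.013261255574462893 or 35.98673874442554
[[ 0.5878 -0.1593  0.03  ]
 [ 0.6193 -0.1604  0.1574]
 [ 0.6264 -0.1605  0.1583]
 [ 0.6336 -0.1607  0.1592]
 [ 0.6409 -0.1608  0.159 ]
 [ 0.6483 -0.161   0.1594]
 [ 0.656  -0.1612  0.1593]
 [ 0.6639 -0.1613  0.1588]
 [ 0.672  -0.1615  0.159 ]
 [ 0.6806 -0.1617  0.1582]
 [ 0.6887 -0.1619  0.1597]
 [ 0.6978 -0.162   0.1588]
 [ 0.7063 -0.1622  0.1601]]
```

View pics/wrist14.png

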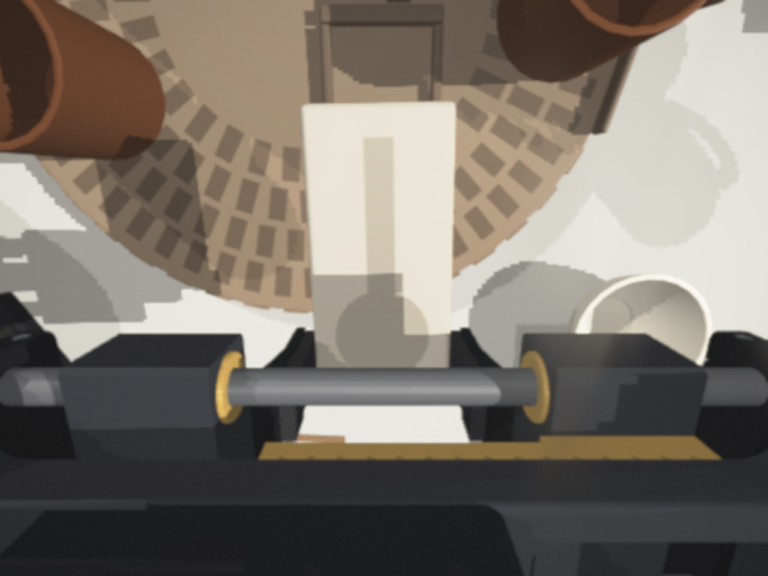

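Run:
```python
from slab import *
d=load('wrist')
P=depthpts(d)
# rest top-face edges rows 72..200
Lp=[];Rp=[]
for v in range(74,200,3):
    us=[u for u in range(180,325) if abs(P[v,u,2]-.159)<.008]
    Lp.append(onplane(d,[[min(us)-.5,v]],.159)[0]); Rp.append(onplane(d,[[max(us)+.5,v]],.159)[0])
for A in (Lp,Rp):
    A=np.array(A);k=np.polyfit(A[:,0]-.6124,A[:,1],1);print('yaw',np.degrees(np.arctan(k[0])),'y at',k[1])
vs=[max(v for v in [0]) ]
for u in (215,255,290):
    c=[v for v in range(55,90) if abs(P[v,u,2]-.159)<.008]; print('rear',onplane(d,[[u,min(c)-.5]],.159)[0])
# ribs again
for v in range(40,66,6):
    h=P[v,:,2]-.03
    l=[u for u in range(205,225) if .0055<h[u]<.012]; r=[u for u in range(282,300) if .0055<h[u]<.012]
    if l and r:
        a=onplane(d,[[max(l)+.5,v]],.038)[0];b=onplane(d,[[min(r)-.5,v]],.038)[0]; print('ribs',a[:2],b[:2],'mid',(a+b)[1]/2)
s,p,T=st(); q=P[75:230,230:285].reshape(-1,3); q=q[abs(q[:,2]-.159)<.008]
A=np.c_[q[:,0]-.66,q[:,1]+.161,np.ones(len(q))]; print('plane slopes',np.linalg.lstsq(A,q[:,2],rcond=None)[0])
```

```text
yaw -0.19693390494582072 y at -0.1898268736286188
yaw -0.11937111197705254 y at -0.13487557963116814
rear [ 0.6164 -0.1813  0.159 ]
rear [ 0.6164 -0.1603  0.159 ]
rear [ 0.6163 -0.1419  0.159 ]
ribs [ 0.5719 -0.1914] [ 0.5733 -0.1293] mid -0.16033658666858672
ribs [ 0.5769 -0.1908] [ 0.5782 -0.1292] mid -0.1599905887255625
ribs [ 0.5819 -0.191 ] [ 0.5832 -0.1301] mid -0.16056433494889394
ribs [ 0.587  -0.1913] [ 0.5883 -0.13  ] mid -0.16067978729651222
ribs [ 0.5921 -0.1916] [ 0.5934 -0.1291] mid -0.1603296463817116
plane slopes [0.005  0.002  0.1589]
```

```bash
python3 -m creep '[{"fingers":0.3,"x":0.3,"y":0,"z":0.01,"twist":0.1},{"fingers":0.3,"x":0.8,"y":0,"z":0.01,"twist":0.1},{"fingers":0.3,"x":1.3,"y":0,"z":0.01,"twist":0.1},{"fingers":0.3,"x":1.8,"y":0,"z":0.01,"twist":0.1},{"fingers":0.3,"x":2.2,"y":0,"z":0.01,"twist":0.1},{"fingers":0.3,"x":2.4,"y":0,"z":0.01,"twist":0.1},{"fingers":0.3,"x":2.6,"y":0,"z":0.01,"twist":0.1},{"fingers":0.3,"x":2.65,"y":0,"z":0.01,"twist":0.1},{"fingers":0.3,"x":2.65,"y":0,"z":0.01,"twist":0.1},{"fingers":0.3,"x":2.65,"y":0,"z":0.01,"twist":0.1}]' 35
cat > m.py <<'E'
from slab import *
def meas(save_as=None):
    d=cam('wrist')
    if save_as: save(d,save_as)
    P=depthpts(d); plan([.7154,-.1633,0],88.8)
    zt=np.median(P[180:200,240:270,2]); print('rest top',zt)
    q=P[75:232,232:282].reshape(-1,3); q=q[abs(q[:,2]-zt)<.006]
    A=np.c_[q[:,0]-.66,q[:,1]+.161,np.ones(len(q))]; print('plane slopes,z',np.linalg.lstsq(A,q[:,2],rcond=None)[0])
    L=[];Rr=[]
    for v in range(76,200,3):
        us=[u for u in range(180,325) if abs(P[v,u,2]-zt)<.005]
        L.append(onplane(d,[[min(us)-.5,v]],zt)[0]); Rr.append(onplane(d,[[max(us)+.5,v]],zt)[0])
    L=np.array(L);Rr=np.array(Rr)
    for A in (L,Rr):
        k=np.polyfit(A[:,0]-.6124,A[:,1],1);print('edge yaw %.2f y@.6124 %.4f'%(np.degrees(np.arctan(k[0])),k[1]))
    for u in (220,255,285):
        c=[v for v in range(50,100) if abs(P[v,u,2]-zt)<.005]; print('rear',onplane(d,[[u,min(c)-.5]],zt)[0])
    return d,P
E
python3 -c "
from m import *
meas('wrist15.png')"
```

```text
time: 20.62
position: [0.7151, -0.1634, 0.0142]
tool_rot: [-1.188, 1.222, 1.186]
ft_force: [-0.1, 0.3, -1.3]
grip_width: 0.637
t 20.6667 pos [ 0.7152 -0.1636  0.0145] F [-0.3338  0.2186 -1.9731] grip 0.6390920992926014 jaw yaw 88.28801834359315
shift units [ 0.3618 -0.0032  0.0075]
twist units -0.10239633128136916 or 35.89760366871863
rest top 0.05536042027008553
plane slopes,z [ 0.0087 -0.0016  0.0551]
edge yaw -0.68 y@.6124 -0.1889
edge yaw -0.45 y@.6124 -0.1340
rear [ 0.6179 -0.1777  0.0554]
rear [ 0.618  -0.1594  0.0554]
rear [ 0.6179 -0.1437  0.0554]
```

View pics/wrist15.png

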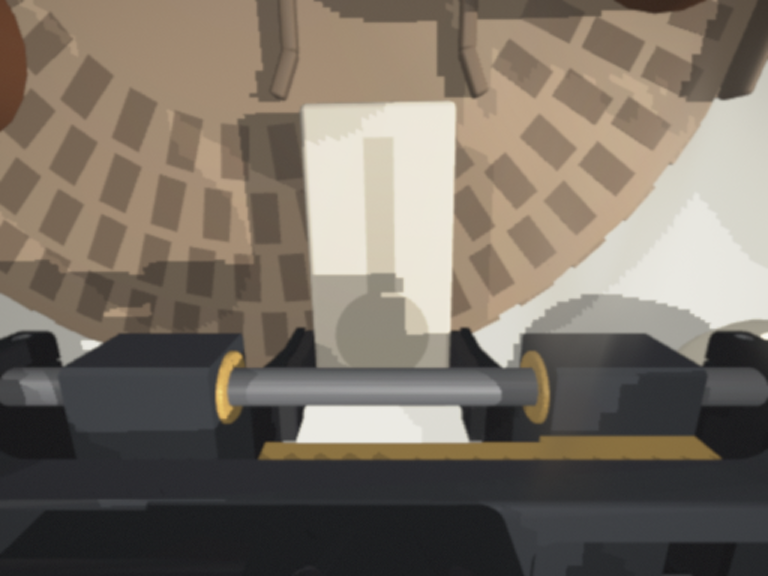

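```bash
python3 -m creep '[{"fingers":0.3,"x":0.15,"y":0,"z":0,"twist":0},{"fingers":0.3,"x":0.28,"y":0,"z":0,"twist":0},{"fingers":0.3,"x":0.32,"y":0,"z":0,"twist":0},{"fingers":0.3,"x":0.32,"y":0,"z":0,"twist":0}]'
python3 -m creep '[{"fingers":0.3,"x":0.01,"y":0,"z":0,"twist":0},{"fingers":0.3,"x":0.01,"y":0,"z":0,"twist":0},{"fingers":0.3,"x":0.01,"y":0,"z":0,"twist":0}]'
python3 -m creep '[{"fingers":0.3,"x":0.01,"y":0,"z":0,"twist":0},{"fingers":0.3,"x":0.01,"y":0,"z":0,"twist":0},{"fingers":0.3,"x":0.01,"y":0,"z":0,"twist":0}]'
```

```text
time: 21.0
position: [0.7136, -0.1633, -0.0006]
tool_rot: [-1.186, 1.224, 1.188]
ft_force: [0.2, 0.0, -1.2]
grip_width: 0.643
time: 21.25
position: [0.7144, -0.1636, 0.0001]
tool_rot: [-1.187, 1.223, 1.187]
ft_force: [0.4, -0.2, -1.3]
grip_width: 0.632
time: 21.5
position: [0.7144, -0.1634, -0.0004]
tool_rot: [-1.187, 1.223, 1.187]
ft_force: [-0.3, 0.6, -2.5]
grip_width: 0.64
```

```bash
python3 -m creep '[{"fingers":0.3,"x":0.01,"y":0,"z":0,"twist":0},{"fingers":0.3,"x":0.01,"y":0,"z":0,"twist":0},{"fingers":0.3,"x":0.01,"y":0,"z":0,"twist":0}]'
python3 -m creep '[{"fingers":0.3,"x":0.01,"y":0,"z":0,"twist":0},{"fingers":0.3,"x":0.01,"y":0,"z":0,"twist":0},{"fingers":0.3,"x":0.01,"y":0,"z":0,"twist":0}]'
python3 -c "
from m import *
meas('wrist16.png')"
```

```text
time: 21.75
position: [0.7143, -0.1634, -0.0008]
tool_rot: [-1.187, 1.223, 1.187]
ft_force: [0.2, -0.3, -1.2]
grip_width: 0.64
time: 22.0
position: [0.7144, -0.1635, -0.0011]
tool_rot: [-1.187, 1.223, 1.187]
ft_force: [0.7, 0.3, -1.0]
grip_width: 0.64
t 22.05 pos [ 0.7144 -0.1635 -0.0011] F [ 0.4179 -0.1095 -0.7904] grip 0.6362841048536186 jaw yaw 88.2844981880942
shift units [-0.0285 -0.0255  0.0052]
twist units -0.10310036238115856 or 35.896899637618844
rest top 0.040312116324274894
plane slopes,z [0.0016 0.0006 0.0403]
edge yaw -0.62 y@.6124 -0.1890
edge yaw -0.62 y@.6124 -0.1339
rear [ 0.6168 -0.1778  0.0403]
rear [ 0.6174 -0.1595  0.0403]
rear [ 0.6174 -0.1438  0.0403]
```

```bash
python3 -m creep '[{"fingers":0.3,"x":0.008,"y":0,"z":0,"twist":0},{"fingers":0.3,"x":0.008,"y":0.05,"z":0,"twist":0},{"fingers":0.3,"x":0.008,"y":0.15,"z":0,"twist":0},{"fingers":0.3,"x":0.008,"y":0.25,"z":0,"twist":0},{"fingers":0.3,"x":0.008,"y":0.35,"z":0,"twist":0},{"fingers":0.3,"x":0.008,"y":0.45,"z":0,"twist":0},{"fingers":0.3,"x":0.008,"y":0.5,"z":0,"twist":0},{"fingers":0.3,"x":0.008,"y":0.5,"z":0,"twist":0}]'
python3 -c "
from m import *
meas('wrist17.png')"
```

```text
time: 22.72
position: [0.6936, -0.1629, -0.0012]
tool_rot: [-1.187, 1.223, 1.187]
ft_force: [-1.1, -0.2, 2.8]
grip_width: 0.641
t 22.7667 pos [ 0.6936 -0.163  -0.0012] F [-1.5292 -0.1344  2.9374] grip 0.6408279927262536 jaw yaw 88.27110399327128
shift units [-0.0299 -0.5447  0.0079]
twist units -0.10577920134574299 or 35.89422079865426
rest top 0.04031736906421675
plane slopes,z [ 0.0017 -0.0014  0.0403]
edge yaw 7.96 y@.6124 -0.1940
edge yaw -9.70 y@.6124 -0.1278
rear [ 0.5961 -0.1773  0.0403]
rear [ 0.5966 -0.159   0.0403]
rear [ 0.5966 -0.1433  0.0403]
```

View pics/wrist17.png

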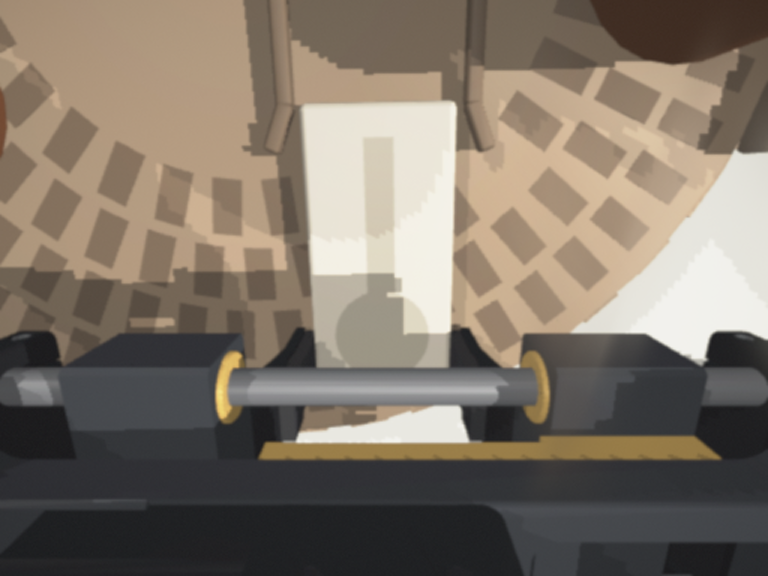

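```bash
python3 -m creep '[{"fingers":0.3,"x":0,"y":0.1,"z":0,"twist":0},{"fingers":0.3,"x":0,"y":0.2,"z":0,"twist":0},{"fingers":0.3,"x":0,"y":0.3,"z":0,"twist":0},{"fingers":0.3,"x":0,"y":0.4,"z":0,"twist":0},{"fingers":0.3,"x":0,"y":0.5,"z":0,"twist":0},{"fingers":0.3,"x":0,"y":0.6,"z":0,"twist":0},{"fingers":0.3,"x":0,"y":0.7,"z":0,"twist":0},{"fingers":0.3,"x":0,"y":0.8,"z":0,"twist":0},{"fingers":0.3,"x":0,"y":0.85,"z":0,"twist":0},{"fingers":0.3,"x":0,"y":0.85,"z":0,"twist":0}]'
python3 -c "
from m import *
d,P=meas('wrist18.png')
for u in (230,255,280): print([tuple(np.round(P[v,u][[0,2]]*1000,1).tolist()) for v in range(58,76)])
"
```

```text
time: 23.6
position: [0.6598, -0.1618, -0.0012]
tool_rot: [-1.187, 1.223, 1.187]
ft_force: [0.2, -0.4, 4.9]
grip_width: 0.64
t 23.65 pos [ 0.6598 -0.1619 -0.0012] F [-0.2798  0.8022  6.1656] grip 0.6354020270814843 jaw yaw 88.27818425578991
shift units [-0.0317 -1.3904  0.0064]
twist units -0.1043631488420175 or 35.89563685115799
rest top 0.04029387706098951
plane slopes,z [ 0.0013 -0.0003  0.0403]
edge yaw 8.06 y@.6124 -0.1926
edge yaw -9.03 y@.6124 -0.1282
rear [ 0.5628 -0.1762  0.0403]
rear [ 0.5628 -0.1579  0.0403]
rear [ 0.5628 -0.1422  0.0403]
[(555.8, 29.9), (556.1, 28.6), (556.8, 29.6), (557.6, 31.5), (557.8, 29.7), (558.2, 29.3), (558.9, 29.9), (559.6, 30.9), (559.9, 29.8), (560.4, 29.9), (562.4, 38.4), (563.1, 39.7), (563.6, 40.0), (564.0, 39.8), (564.7, 40.6), (565.1, 40.4), (565.7, 40.9), (566.2, 41.2)]
[(556.3, 30.2), (556.7, 29.9), (557.3, 30.4), (557.8, 30.0), (558.4, 30.5), (558.8, 30.0), (559.3, 30.1), (560.0, 31.0), (560.4, 30.3), (560.8, 29.8), (562.8, 38.8), (563.3, 39.0), (564.1, 40.6), (564.6, 40.7), (565.0, 40.3), (565.4, 39.9), (566.2, 42.0), (566.5, 40.8)]
[(556.7, 30.1), (557.2, 30.3), (557.9, 31.2), (558.1, 29.6), (558.7, 30.1), (559.2, 30.2), (559.8, 30.8), (560.1, 29.6), (560.7, 29.6), (562.6, 38.3), (563.3, 39.2), (563.7, 39.0), (564.3, 39.5), (588.7, 194.2), (565.2, 39.2), (565.8, 39.9), (566.5, 41.6), (566.8, 40.1)]
```

View pics/wrist18.png

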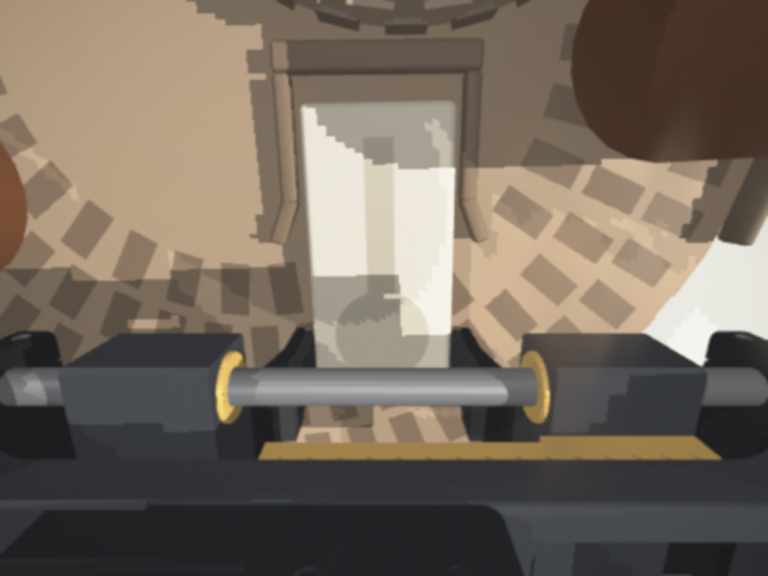

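```bash
python3 -m creep '[{"fingers":0.3,"x":-0.006,"y":0.05,"z":0,"twist":0},{"fingers":0.3,"x":-0.006,"y":0.1,"z":0,"twist":0},{"fingers":0.3,"x":-0.006,"y":0.15,"z":0,"twist":0},{"fingers":0.3,"x":-0.006,"y":0.18,"z":0,"twist":0},{"fingers":0.3,"x":-0.006,"y":0.2,"z":0,"twist":0},{"fingers":0.3,"x":-0.006,"y":0.2,"z":0,"twist":0}]'
python3 -c "
from m import *
d,P=meas()
for u in (230,255,280): print([tuple(np.round(P[v,u][[0,2]]*1000,1).tolist()) for v in range(58,76)])
"
```

```text
time: 24.15
position: [0.6522, -0.1616, -0.0012]
tool_rot: [-1.187, 1.223, 1.187]
ft_force: [0.8, -0.2, 4.2]
grip_width: 0.64
t 24.2 pos [ 0.6522 -0.1616 -0.0012] F [1.2893 0.9419 5.1803] grip 0.636883621218905 jaw yaw 88.28253495075168
shift units [-0.0301 -1.5796  0.0049]
twist units -0.10349300984966306 or 35.89650699015034
rest top 0.04029750701166468
plane slopes,z [ 0.0008 -0.0016  0.0403]
edge yaw 4.76 y@.6124 -0.1937
edge yaw -6.58 y@.6124 -0.1277
rear [ 0.5462 -0.1754  0.0403]
rear [ 0.5467 -0.1573  0.0403]
rear [ 0.5472 -0.1419  0.0403]
[(550.0, 38.4), (550.0, 36.4), (550.7, 37.5), (551.4, 38.7), (552.0, 39.0), (551.9, 35.9), (552.0, 33.7), (551.8, 29.7), (552.4, 30.6), (553.0, 30.8), (554.7, 37.7), (555.4, 39.1), (556.0, 40.1), (556.6, 40.8), (557.0, 40.2), (557.5, 40.1), (558.0, 40.1), (558.6, 40.8)]
[(550.3, 38.1), (550.7, 37.9), (551.4, 38.8), (551.8, 38.7), (552.1, 37.8), (552.3, 36.2), (552.3, 33.1), (552.3, 30.4), (552.9, 30.8), (553.3, 30.5), (581.1, 194.2), (555.9, 39.9), (556.3, 39.5), (556.8, 39.6), (557.4, 40.0), (557.6, 38.5), (558.5, 41.3), (558.9, 40.7)]
[(550.5, 37.2), (551.0, 37.3), (551.4, 36.9), (552.1, 38.2), (552.4, 37.3), (552.5, 34.9), (552.6, 32.7), (552.6, 29.9), (553.4, 31.5), (554.9, 37.1), (555.7, 39.5), (556.2, 39.1), (556.8, 39.8), (557.1, 39.0), (557.7, 39.8), (558.3, 40.5), (558.8, 40.8), (559.4, 41.2)]
```

```bash
python3 -m creep '[{"fingers":0.3,"x":0,"y":0.02,"z":0,"twist":0},{"fingers":0.3,"x":0,"y":0.04,"z":0,"twist":0},{"fingers":0.3,"x":0,"y":0.04,"z":0,"twist":0}]'
python3 -m creep '[{"fingers":0.3,"x":0,"y":0.01,"z":0,"twist":0},{"fingers":0.3,"x":0,"y":0.01,"z":0,"twist":0}]'
python3 -m creep '[{"fingers":0.3,"x":0,"y":0.01,"z":0,"twist":0},{"fingers":0.3,"x":0,"y":0.01,"z":0,"twist":0}]'
```

```text
time: 24.45
position: [0.6508, -0.1616, -0.0012]
tool_rot: [-1.187, 1.223, 1.187]
ft_force: [2.9, -0.4, 3.9]
grip_width: 0.639
time: 24.62
position: [0.6504, -0.1615, -0.0013]
tool_rot: [-1.187, 1.223, 1.187]
ft_force: [3.0, -1.1, 4.4]
grip_width: 0.636
time: 24.78
position: [0.65, -0.1615, -0.0012]
tool_rot: [-1.187, 1.223, 1.187]
ft_force: [3.5, 1.3, 4.9]
grip_width: 0.639
```

```bash
python3 -m creep '[{"fingers":0.3,"x":0,"y":0.01,"z":0,"twist":0},{"fingers":0.3,"x":0,"y":0.01,"z":0,"twist":0}]'
python3 -m creep '[{"fingers":0.3,"x":0,"y":0.005,"z":0,"twist":0},{"fingers":0.3,"x":0,"y":0.005,"z":0,"twist":0}]'
python3 -c "
from m import *
d,P=meas('wrist20.png')
for u in (230,255,280): print([tuple(np.round(P[v,u][[0,2]]*1000,1).tolist()) for v in range(60,76)])
"
```

```text
time: 24.95
position: [0.65, -0.1615, -0.0012]
tool_rot: [-1.188, 1.223, 1.186]
ft_force: [3.7, -0.1, 4.1]
grip_width: 0.637
time: 25.12
position: [0.65, -0.1616, -0.0012]
tool_rot: [-1.188, 1.222, 1.186]
ft_force: [5.1, -0.5, 3.1]
grip_width: 0.638
t 25.1667 pos [ 0.6499 -0.1615 -0.0013] F [ 5.1047 -0.1785  3.7136] grip 0.6361560273643172 jaw yaw 88.28570606124559
shift units [-0.0292 -1.637   0.0044]
twist units -0.10285878775088123 or 35.89714121224912
rest top 0.040327738163290563
plane slopes,z [ 0.0015 -0.0014  0.0404]
edge yaw 4.01 y@.6124 -0.1939
edge yaw -5.04 y@.6124 -0.1269
rear [ 0.5439 -0.1753  0.0403]
rear [ 0.5444 -0.1573  0.0403]
rear [ 0.5449 -0.1418  0.0403]
[(548.7, 38.9), (549.1, 38.6), (549.5, 37.9), (550.0, 38.0), (550.5, 38.1), (550.9, 37.6), (551.3, 37.3), (551.7, 36.6), (552.5, 38.5), (553.1, 39.0), (553.8, 40.2), (554.0, 38.6), (554.7, 40.2), (555.2, 39.9), (555.8, 41.0), (556.1, 39.9)]
[(548.9, 37.9), (549.4, 38.0), (549.9, 37.9), (550.5, 38.7), (550.9, 38.3), (551.6, 39.2), (551.6, 36.6), (552.3, 38.1), (552.9, 38.6), (553.5, 39.5), (553.9, 38.8), (554.5, 39.3), (555.2, 40.6), (555.7, 40.7), (556.2, 41.2), (556.6, 40.2)]
[(549.3, 37.6), (549.9, 38.5), (550.6, 39.7), (551.0, 39.3), (551.1, 37.1), (551.8, 38.4), (552.4, 39.0), (552.8, 38.5), (553.4, 39.4), (553.9, 39.5), (554.7, 41.3), (555.0, 40.1), (555.4, 39.8), (555.9, 39.4), (556.6, 40.9), (557.0, 40.7)]
```

View pics/wrist20.png

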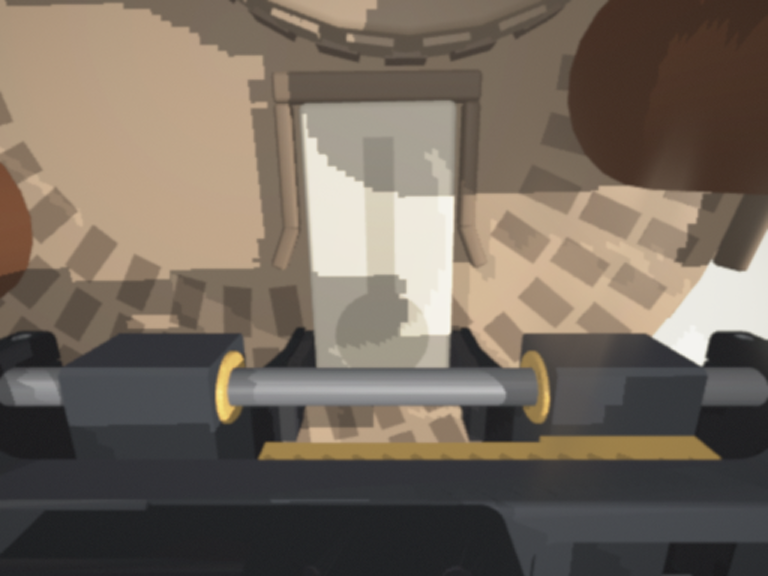

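```bash
python3 -m creep '[{"fingers":0.66,"x":0,"y":0,"z":0,"twist":0},{"fingers":0.68,"x":0,"y":0,"z":0,"twist":0},{"fingers":0.7,"x":0,"y":0,"z":0,"twist":0},{"fingers":0.8,"x":0,"y":0,"z":0,"twist":0},{"fingers":0.9,"x":0,"y":0,"z":0,"twist":0},{"fingers":0.9,"x":0,"y":0,"z":0,"twist":0}]'
python3 -c "
from m import *
d=cam('wrist');save(d,'wrist21.png');plan([.7,-.16,.2],90)"
```

```text
time: 25.67
position: [0.6481, -0.1618, -0.0022]
tool_rot: [-1.186, 1.225, 1.188]
ft_force: [-0.2, -0.0, 1.0]
grip_width: 0.844
t 25.7167 pos [ 0.6483 -0.1618 -0.0021] F [0.2245 0.0016 0.1353] grip 0.8624210197104656 jaw yaw 88.26365299146565
shift units [-5.0541 -1.2807  0.0833]
twist units -0.34726940170687043 or 35.65273059829313
```

View pics/wrist21.png

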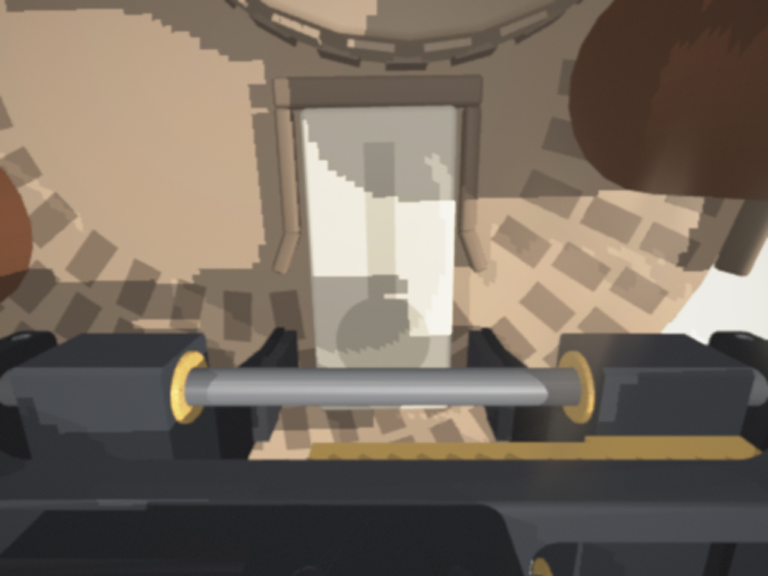

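Released and still home. Lift straight up, then back out to look.

```bash
python3 -m creep '[{"fingers":0.9,"x":-0.1,"y":0,"z":0,"twist":0},{"fingers":0.9,"x":-0.5,"y":0,"z":0,"twist":0},{"fingers":0.9,"x":-1.2,"y":0,"z":0,"twist":0},{"fingers":0.9,"x":-2,"y":0,"z":0,"twist":0},{"fingers":0.9,"x":-3,"y":0,"z":0,"twist":0},{"fingers":0.9,"x":-4,"y":-0.5,"z":0,"twist":0},{"fingers":0.9,"x":-4.5,"y":-1.2,"z":0,"twist":0},{"fingers":0.9,"x":-4.5,"y":-1.2,"z":0,"twist":0},{"fingers":0.9,"x":-4.5,"y":-1.2,"z":0,"twist":0},{"fingers":0.9,"x":-4.5,"y":-1.2,"z":0,"twist":0}]'
python3 - <<'E'
from slab import *
plan([.7,-.16,.2],90)
d=cam('wrist'); save(d,'wrist22.png'); P=depthpts(d)
m=((abs(P[...,2]-.0405)<.004)).astype(np.uint8); 
r=slab(d,(190,40,320,225),z=.040,sth=75,vth=90,dbg='slab3.png'); print(r)
# depth based: ribs inner and rest edges
uv=proj(d,[[.5524,-.16,.038],[.6124,-.161,.04],[.6724,-.162,.04]]); print(uv)
us=int(round(uv[1,0])); vs=int(round(uv[1,1]))
q=P[int(uv[0,1])+8:int(uv[2,1])-6,us-15:us+15].reshape(-1,3);A=np.c_[q[:,0]-.61,q[:,1]+.161,np.ones(len(q))];print('plane',np.linalg.lstsq(A,q[:,2],rcond=None)[0])
hs=P[vs+20,:,2]; c=[u for u in range(us-60,us+60) if hs[u]>.0365]; print('width at outer',onplane(d,[[min(c)-.5,vs+20],[max(c)+.5,vs+20]],.04))
cc=[v for v in range(vs-10,230) if P[v,us,2]>.0355]; print('front edge',onplane(d,[[us,max(cc)+.5]],.04))
t=cam('top'); save(t,'top22.png'); s=cam('scene'); save(s,'scene22.png')
E
```

```text
time: 26.55
position: [0.6962, -0.1632, 0.1776]
tool_rot: [-1.186, 1.225, 1.188]
ft_force: [-0.2, -1.2, -0.3]
grip_width: 0.898
t 26.55 pos [ 0.6962 -0.1632  0.1776] F [-0.1908 -1.2045 -0.3195] grip 0.8981432504923039 jaw yaw 88.25702931399677
shift units [-0.5602 -0.0901  0.0828]
twist units -0.3485941372006465 or 35.65140586279936
((609.4793090820312, -160.7995147705078), (84.05917358398438, 128.60223388671875), 84.5391845703125)
[[252.7012  52.0226]
 [253.4676 107.8172]
 [254.1725 158.7709]]
plane [0.0286 0.0379 0.0419]
width at outer [[ 0.6345 -0.1952  0.04  ]
 [ 0.6363 -0.133   0.04  ]]
front edge [[ 0.672  -0.1634  0.04  ]]
```

View pics/wrist22.png

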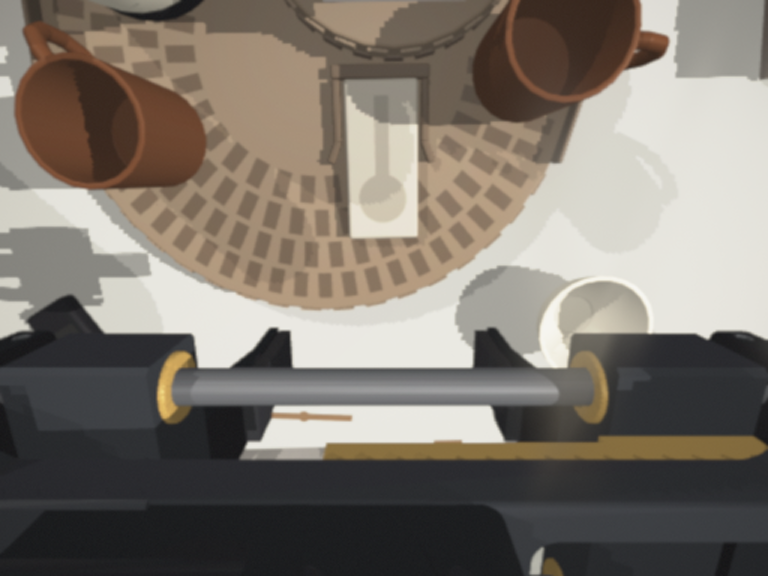

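View pics/scene22.png

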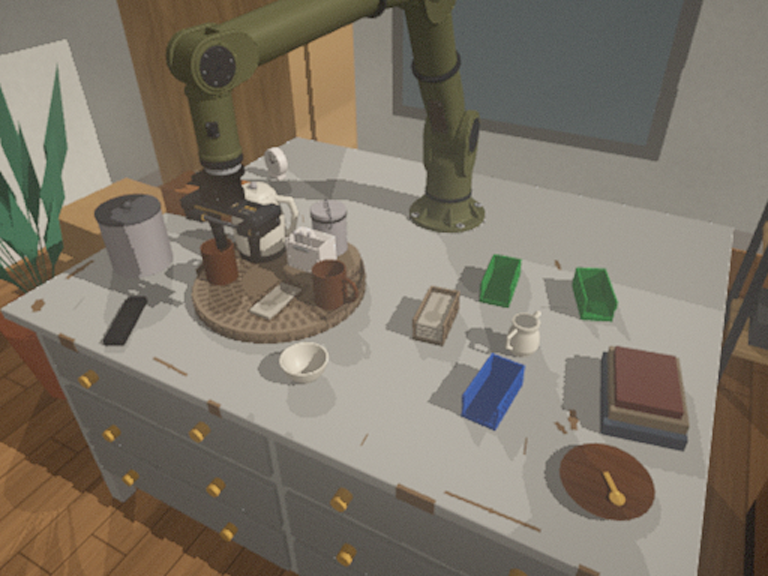

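View pics/slab3.png

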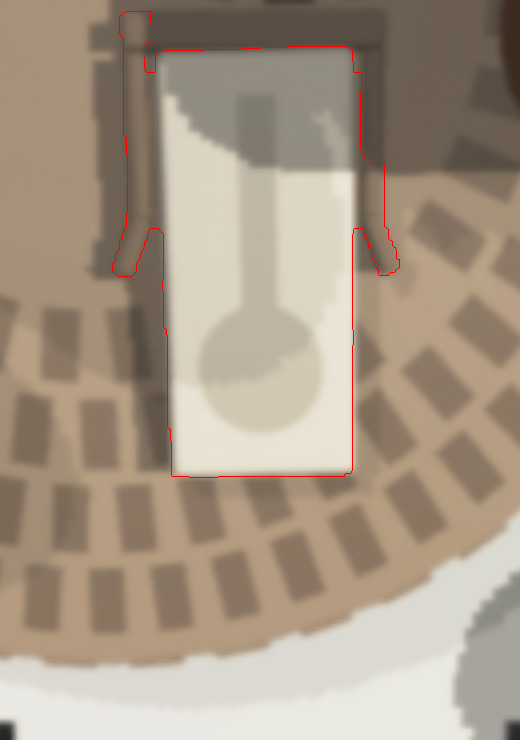

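```bash
python3 - <<'E'
from slab import *
d=load('wrist');P=depthpts(d)
q=P[62:150,240:268].reshape(-1,3);q=q[abs(q[:,2]-.0405)<.004];A=np.c_[q[:,0]-.61,q[:,1]+.161,np.ones(len(q))];print('plane',np.linalg.lstsq(A,q[:,2],rcond=None)[0])
plan([.589,.1975,.21],98)
E
python3 -m creep '[{"fingers":0.9,"x":-0.8,"y":0,"z":1,"twist":0},{"fingers":0.9,"x":-0.8,"y":2.4,"z":9.1,"twist":-1.95},{"fingers":0.9,"x":-0.8,"y":2.4,"z":9.1,"twist":-1.95},{"fingers":0.9,"x":-0.8,"y":2.4,"z":9.1,"twist":-1.95},{"fingers":0.9,"x":-0.8,"y":2.4,"z":9.1,"twist":-1.95},{"fingers":0.9,"x":-0.8,"y":2.4,"z":9.1,"twist":-1.95},{"fingers":0.9,"x":-0.8,"y":2.4,"z":9.1,"twist":-1.95},{"fingers":0.9,"x":-0.8,"y":2.4,"z":9.1,"twist":-1.95},{"fingers":0.9,"x":-0.8,"y":2.4,"z":9.1,"twist":-1.95},{"fingers":0.9,"x":-0.8,"y":2.4,"z":9.1,"twist":-1.95},{"fingers":0.9,"x":-0.8,"y":2.4,"z":9.1,"twist":-1.95},{"fingers":0.9,"x":-0.8,"y":2.4,"z":9.1,"twist":-1.95},{"fingers":0.9,"x":-0.8,"y":2.4,"z":9.1,"twist":-1.95},{"fingers":0.9,"x":-0.8,"y":2.4,"z":9.1,"twist":-1.95}]'
python3 - <<'E'
from slab import *
d=cam('wrist'); save(d,'wrist23.png')
r=slab(d,(205,15,305,165),z=.046,dbg='slab4.png',vth=120); print(r); print(depthpts(d)[[70,100,120],[250,250,250]])
plan([.589,.1975,.21],98)
E
```

```text
plane [0.0016 0.0014 0.0403]
t 26.7 pos [ 0.6956 -0.1631  0.177 ] F [-0.2354 -0.2291 -0.525 ] grip 0.9014157347263569 jaw yaw 88.23508097680796
shift units [-0.8105  2.9435  8.9292]
twist units -1.9529838046384072 or 34.04701619536159
time: 27.87
position: [0.6129, 0.2007, 0.2105]
tool_rot: [-1.31, 1.143, 1.308]
ft_force: [-0.7, -0.2, -0.0]
grip_width: 0.903
((486.6644287109375, 182.02029418945312), (120.16925811767578, 55.64424133300781), 7.832438945770264)
[[0.486  0.1783 0.0462]
 [0.5205 0.1828 0.0444]
 [0.5447 0.1861 0.0458]]
t 27.9167 pos [0.6129 0.2009 0.2106] F [-0.2648  0.3753  0.1661] grip 0.8983847455890873 jaw yaw 97.8105910175386
shift units [ 0.0145  0.6032 -0.0042]
twist units -0.037881796492280274 or 35.96211820350772
```

View pics/slab4.png

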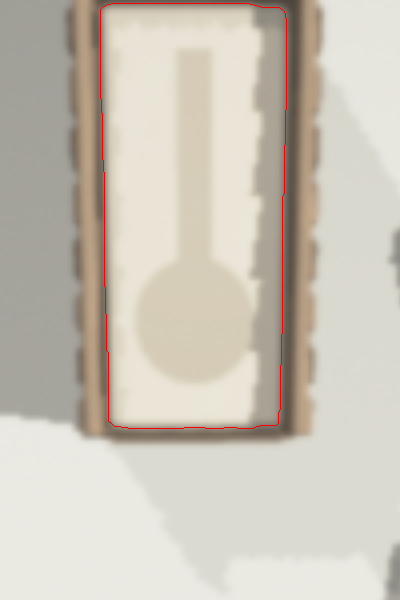

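```bash
python3 -c "
from bench import workorder; print(workorder.close_job())"
```

```text
the job is handed in; nothing more can be done
None
```

The top rest is lying in the tray's bay, flat and against its closed end, and the job is handed in. It took about 28 s of the 70 s; no verdict was reported.

**What I did:** I pressed on the top rest with the shut fingertips at about 6 N and slid it 51.6 mm out of the bin. I then gripped its overhang, drew it level until it was clear of the pile, and only then lifted it. On the tray I set it down lightly in front of the bay and slid it in until it stopped against the closed end. That push was about 5 N, and no reading on the tray went above about 6 N. I then let go and backed off.

**Last checks:**
- **Rest in the bay:** its outer end is at x = 0.672 m, and fully home would be 0.6724 m. Its top is at z = 0.040 m with a slope of about 0.002 rad, and no gap showed at the closed end. It looked centred between the ribs, but a numeric outline of it at the end failed because the ribs merged into it.
- **Pile:** the second rest measures (0.487, 0.182), against (0.487, 0.184) for the top rest that lay over it at the start. The difference is within the measuring error. I did not measure the three rests below it.
- **Everything else:** in the last pictures the mugs, kettle, jug, bowl and drawer look unmoved and the arm is clear. I judged this by eye only.

**Disagreement:** the real fingertips sat about 33 mm above the reported TCP. Pictures and the first contact both showed this, so I took all finger heights from the contact instead.

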